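# Gauge the depth of a milled housing's pocket

### The arm

A 7-joint arm with a two-finger parallel gripper is mounted at the origin on the work surface. World frame = base frame: x ahead of the robot, y to its left, z up, the work surface at z = 0. Lengths are in m, angles in rad, forces in N, time in s.
With the tool pointing down it reaches from about 0.425 to 0.925 m from the base axis. Payload 6.8 kg.
Tool frame: the origin (TCP) lies midway between the tips of the shut fingers; the grasp point (between the pads) lies 19 mm behind it; z points along the fingers, y is the direction in which the jaws open and shut (so a half turn about z gives the same grasp; the last joint's range is limited). The gripper opens to 85 mm and grips with 20 to 120 N. Pads are 22 mm wide; open, the fingers measure 114 mm over their backs; the gripper's body (76 mm by 85 mm) begins 54 mm behind the grasp point. The pads swing forward as they close: fully open they stand 13 mm farther back than shut.
Start: joints at [1.12, 0.477, 0.022, 1.555, -0.011, 1.109, -0.083], TCP at [0.227, -0.636, 0.231] pointing down, gripper open.
Joint ranges: [-2.96, 2.96], [-0.34, 2.1], [-1.41, 1.46], [0.24, 2.44], [-1.37, 4.51], [0.17, 1.92], [-2.96, 2.96]. Speed limits (rad/s): [2.39, 2.39, 3.14, 3.14, 3.14, 3.14, 3.14].

### API

Orientations are given as a unit quaternion [x, y, z, w].
In Python, from cell import sensors, imaging, robot gives the robot as it stands. The module is installed in compiled form; this text tells all that it offers.
- The arm moves only by the shell command python3 -m jog 'ROWS'. ROWS is JSON, a list of rows, each a list of 7 numbers: the opening, from 0 (shut) to 1 (fully open), then the shift along the tool's x, y, z in m, then the turn, a rotation vector about the tool's x, y, z in rad. A call has 1 to 20 rows; each row is the pose to reach, as a shift and turn from the pose commanded when the call began, along the tool's axes at that moment; what a row does not reach only later rows make up. A row lasts 1/12 s, in which the tool goes at most 41.7 mm and 7.16 degrees, less where a joint would pass 70% of its speed; a pose out of reach is approached as far as the arm can. A call with a gripper value outside its range is refused whole. The fingers move at their own pace and stop on an object; the grip force is fixed at half the most. Time passes only in rows, so rows that repeat a pose let the fingers close. It gives the time, the measured TCP pose, the force and the opening at its end, in the units of the state.
- sensors.sense(): the state, without advancing time (a new reading comes with each control period).
- imaging.read_camera(name): name is "scene" or "top"; returns a dict with "img" (420x560x3 uint8, red, green, blue), "vertical_fov" (degrees; the focal length in pixels is half the picture's height over the tangent of half this angle, whatever the lens; pixels are square), "cx", "cy" (the principal point, pixels), "world_to_cam" (4x4, takes a point from world to camera coordinates). Camera axes: x right, y up, looking along -z (the intrinsics and any distortion apply to the point x, -y, -z); pixel columns grow to the right and rows downward; lengths in m; the calibration is good to about 2 mm. A picture is of the moment at which its call begins. There is no depth.
- robot.sign_off(): hands the job in, once; it reports no verdict.
The state is a dict: "clock": time; "qpos": joint angles; "joint_vel": joint speeds; "effort": joint torques, N m; "tool_pos": TCP position; "ee_rot": TCP orientation; "force": force on the tool from outside, world axes, zero at the start; "torque": the same for the moment, N m; "gripper_width": opening from 0.0 (shut) to 1.0 (fully open).
Only numpy, scipy, OpenCV 4.12 (cv2) and the standard library are available. Lean on these libraries where they do the work, as an engineer would, in place of code of your own. Each camera call takes 0.05 s, during which the arm holds its last target.

### The job

Draw the milled housing out from under the fume hood, towards the robot, until all of it is clear of the hood. Stand the depth gauge flat across the housing's pocket, lower its probe gently by the handle until the tip touches the bottom of the pocket, and only then press the clamp lever fully down so that the probe is locked at that depth. Leave the gauge standing upright on the housing, still locked with the tip touching the bottom, and do not tip the gauge over or disturb the other things on the bench.

Things in the scene. Friction and masses are not known exactly. Their poses are not given: they have to be found in the camera images.
- hood: Fixed fume hood: a flat grille of aluminium bars 220 deep (x) x 300 wide (y), underside 215 above the bench, top 229, on two posts at the rear corners; a plenum box and hose along its rear edge, up to 280. Open at front and sides. Origin: on the bench under the middle of the grille's front edge; x points inward under the hood, roughly away from the robot, y left, z up.
- housing: Loose flat aluminium block 100 (x) x 120 (y) x 40 tall, about 0.5 kg (varies), too wide to grasp, brass studs 12 long on its y sides. Its four glide feet (within the 40) slip easily (friction about 0.12): press a fingertip on its top with 8 to 15 N and pull slowly (a quick start slips). Starts wholly under the hood, near edge 6 to 24 inside. Origin: middle of its underside, z up.
- pocket_mouth (a point): Centre of the mouth of the one square pocket, 46 x 46, in the middle of the housing's top, 40 above its underside. The flat top around it is 27 wide along x, 37 along y. The pocket is 14 to 28 deep, differently each time; its floor is flat and solid.
- gauge: Loose upright depth gauge, about 0.55 kg (varies). Foot: steel bar 120 (x) x 34 (y) x 14 tall. Above its middle a head 28 x 30, from 14 to 60 high, through which a vertical rod slides; clamp lever on the head's -x side. Origin: middle of the foot's underside, z up. It can be lifted by the probe handle: the rod runs up to its stop and the gauge hangs from it upright.
- probe: The sliding probe: a steel rod 10 in diameter with a black bar handle on top. Origin coincides with the gauge's origin when the probe is at its upper stop and moves down with the probe, same axes; travel 36. It starts 0 to 1.5 below the stop. The slide is stiff (about 2 N), so the probe stays where it is left, also unlocked.
- probe_handle (a point): Centre of the probe's bar handle, 40 long (gauge x) x 18 thick (gauge y) x 20 tall; 124 above the foot's underside with the probe at its upper stop. Below it the rod is bare down to the head: 54 at the upper stop, at least 24 with the tip on the bottom of the deepest pocket.
- probe_tip (a point): Centre of the flat lower end of the probe rod, 122 below the handle centre; 2 above the foot's underside at the upper stop.
- clamp (a joint): Clamp lever angle in rad: 0 is fully open (the lever leans up and outward at 46 degrees), 0.8 is fully pressed down (lever level, probe clamped). Pivot on the gauge at x = -20, z = 46 (mm), axis along gauge y; lever 48 long in the gauge's -x direction. It stays where it is left; takes about 3 to 8 N at its end, pushed downward.
- clamp_end (a point): Middle of the lever's thumb pad (16 long x 22 wide x 9 thick), 40 from the pivot: at gauge x = -48, z = 75 when open and x = -60, z = 46 when closed.
- flux_jar: Bystander: jar 60 in diameter, 55 tall, upright. Origin in the middle of its underside.
- driver: Bystander: screwdriver 170 long lying on the bench. Origin near its middle.
- band: Bystander: black rubber ring 84 in diameter, 22 tall, lying flat. Origin in the middle of its underside.
- brush: Bystander: brush 160 long lying on the bench. Origin near its middle.
- shim_block: Bystander: steel block 75 x 35 x 20. Origin in the middle of its underside.
- parts_box: Bystander: copper-coloured box 80 x 70 x 35. Origin in the middle of its underside.
Not all that is in view belongs to the job. What is shaped like the gauge but green or purple is not meant. What is shaped like the housing but brown is not meant.

How it is judged:
On the way, in this order (a step that is already met when the one before it is completed fails the run):
1. the whole housing is clear of the hood (its middle at least 50 mm in front of the hood's front edge) (x of housing in the frame of hood below -0.05 m), for 0.2 s.
2. the gauge stands flat on the housing with the probe over the pocket (contact force between gauge and housing above 0.5 N and horizontal distance between probe_tip and pocket_mouth below 0.022 m and z of gauge in the frame of pocket_mouth below 0.004 m and angle between gauge's own z axis and vertical below 0.06 rad), for 0.1 s.
3. the probe tip touches the bottom of the pocket while the clamp is still open (contact force between probe and housing above 0.2 N and z of probe_tip in the frame of pocket_mouth below -0.012 m and value of joint clamp below 0.3 rad), for 0.1 s.
4. the clamp lever is fully down (value of joint clamp above 0.7 rad), for 0.2 s.
At the end, for the whole second after the job is handed in: Housing flat and wholly clear of the hood; gauge upright on it (0.06 rad), foot flat on its top (4 mm), probe inside the pocket with its tip pressing on the bottom (over 0.05 N); clamp lever over 0.7 of 0.8 rad; all at rest (all of step 2 and x of housing in the frame of hood below -0.05 m and value of joint clamp above 0.7 rad and contact force between probe and housing above 0.05 N and z of probe_tip in the frame of pocket_mouth below -0.012 m and angle between housing's own z axis and vertical below 0.05 rad and linear speed of each of gauge, housing below 0.02 m/s); the robot touches nothing.
It fails at once if the probe is driven hard into the pocket's bottom (over 40 N) (contact force between probe and housing above 40 N).
It fails at once if the gauge is tipped over (more than 0.6 rad) (angle between gauge's own z axis and vertical above 0.6 rad).
It fails at once if a bystander is moved by more than 40 mm (distance of any of flux_jar, driver, band, brush, shim_block, parts_box from where it was at the start of the episode above 0.04 m).
It also fails if it takes over 72 s, if anything falls off the work surface, if the arm or the gripper's body presses on something with over 40 N, if the wrist force passes 120 N, or if a joint passes its speed limit or range.

## Working session

There is one attempt and no reset: what is moved stays moved. The work goes in short steps, Python scripts to look and compute and a shell command to move; the robot and the scene stay as the last step left them, time stands still between calls to the robot, and variables do not carry over. Pictures are saved under pics/ and viewed, and the job is handed in when it is done.

```bash
mkdir -p pics; ls; python3 - <<'E'
from cell import sensors, imaging
import cv2, numpy as np
for n in ("scene","top"):
    c=imaging.read_camera(n); cv2.imwrite(f"pics/{n}0.png",c["img"][:,:,::-1]); 
    print({k:v for k,v in c.items() if k!="img"})
print(sensors.sense())
E
```

```text
pics
{'vertical_fov': 53.80678856418612, 'cx': 280.78894735257313, 'cy': 210.46897643869818, 'world_to_cam': array([[-3.50115884e-01,  9.36706277e-01,  4.66972233e-04,
         2.05312592e-01],
       [-5.13527158e-01, -1.92359673e-01,  8.36234186e-01,
         2.14552760e-01],
       [ 7.83395638e-01,  2.92539068e-01,  5.48372289e-01,
        -1.60827617e+00],
       [ 0.00000000e+00,  0.00000000e+00,  0.00000000e+00,
         1.00000000e+00]])}
{'vertical_fov': 51.78495419916739, 'cx': 277.5020033371781, 'cy': 211.50446380152525, 'world_to_cam': array([[ 0.02237251, -0.99974665, -0.00247122, -0.00918459],
       [ 0.97417648,  0.02124466,  0.22478624, -0.5650875 ],
       [-0.22467679, -0.00743644,  0.97440497, -1.09411067],
       [ 0.        ,  0.        ,  0.        ,  1.        ]])}
{'clock': 0.1, 'qpos': array([ 1.11990271,  0.47769886,  0.02235433,  1.55635385, -0.01152623,
        1.10929916, -0.08310407]), 'joint_vel': array([ 6.21132643e-04, -1.49596217e-04, -6.39697350e-05, -2.53259865e-03,
        2.12299774e-04,  1.76307113e-03,  1.68986853e-03]), 'effort': array([ 5.49256467e-03, -5.97758174e+01,  1.61431309e+00, -2.81951988e+01,
        1.29170297e-02,  5.01287141e-03,  1.81591906e-05]), 'tool_pos': array([ 0.22669074, -0.63522791,  0.23043508]), 'ee_rot': array([ 9.85347686e-01,  1.70555778e-01, -1.88077382e-04, -7.93630821e-04]), 'force': array([ 0.3808972 ,  0.20204284, -0.25362337]), 'torque': array([ 0.06329412,  0.00557461, -0.01431197]), 'gripper_width': 1.002596918894452}
```

View pics/scene0.png

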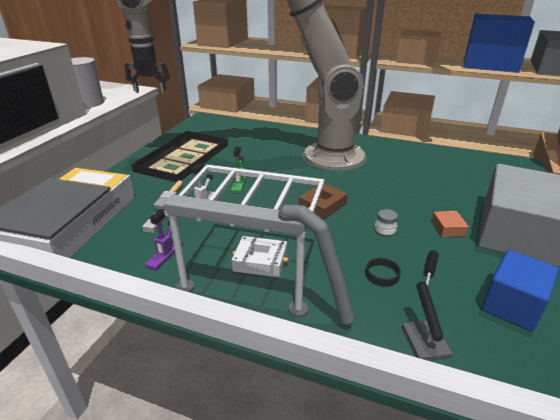

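View pics/top0.png

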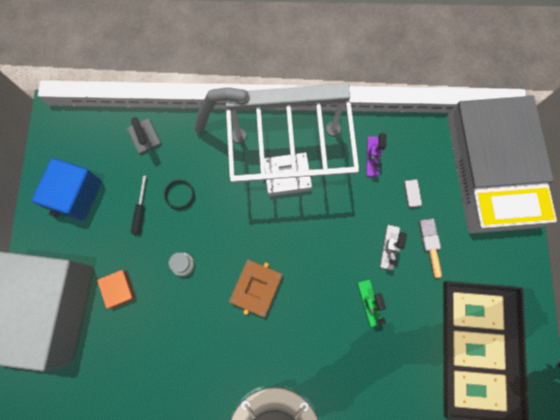

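The top view shows the hood grille at about (290,140), with the housing under it at (288,172). The silver gauge is at (391,247). The purple and green lookalikes are at (374,156) and (370,303), and the brown decoy is at (256,289), on the pull side.

```bash
cat > h.py <<'E'
import numpy as np, cv2
from cell import sensors, imaging
def cam(n):
    c=imaging.read_camera(n); h=c["img"].shape[0]
    c["f"]=h/2/np.tan(np.radians(c["vertical_fov"])/2); return c
def proj(c,p):
    p=np.atleast_2d(p); q=p@c["world_to_cam"][:3,:3].T+c["world_to_cam"][:3,3]
    return np.c_[c["cx"]+c["f"]*q[:,0]/-q[:,2], c["cy"]-c["f"]*q[:,1]/-q[:,2]]
def ray(c,uv):
    R=c["world_to_cam"][:3,:3];t=c["world_to_cam"][:3,3]
    d=np.array([(uv[0]-c["cx"])/c["f"],-(uv[1]-c["cy"])/c["f"],-1.]); return -R.T@t, R.T@d
def onz(c,uv,z):
    o,d=ray(c,uv); return o+d*(z-o[2])/d[2]
def crop(c,name,x0,y0,w,h,s):
    cv2.imwrite(name,cv2.resize(c["img"][y0:y0+h,x0:x0+w,::-1],None,fx=s,fy=s,interpolation=cv2.INTER_CUBIC))
E
python3 - <<'E'
from h import *
t=cam("top"); s=cam("scene")
crop(t,"pics/t_hous.png",220,75,150,150,5.3 if 0 else 4)
crop(t,"pics/t_g.png",340,200,100,100,6)
crop(s,"pics/s_h.png",140,140,200,150,4)
print("base",proj(t,[0,0,0]),proj(s,[0,0,0]), proj(t,[0.22669,-.63523,.2304]),proj(s,[0.22669,-.63523,.2304]))
E
```

```text
base [[273.87032297 434.94580725]] [[333.62384136 155.25622879]] [[575.29053671 356.03505641]] [[150.539555    95.76415059]]
```

View pics/t_hous.png

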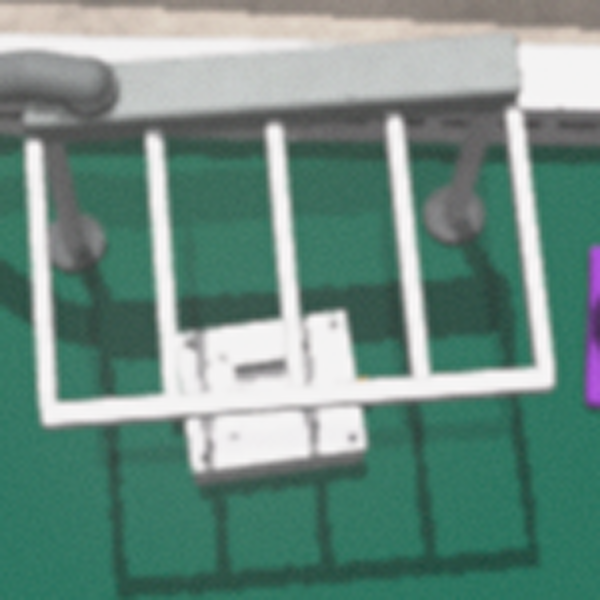

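View pics/t_g.png

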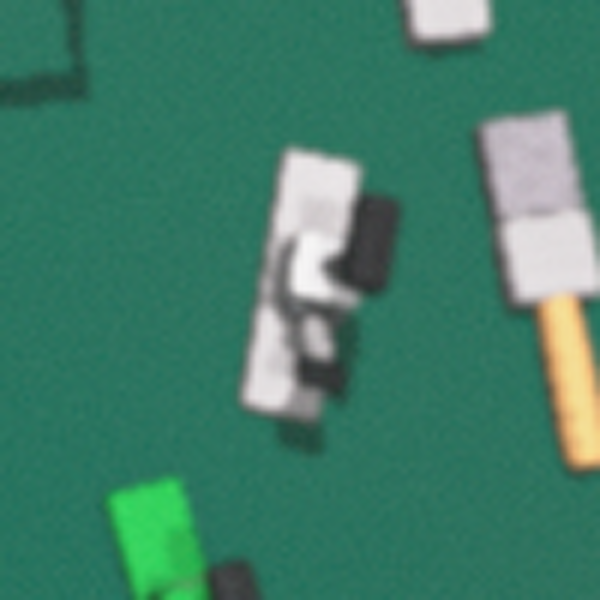

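View pics/s_h.png

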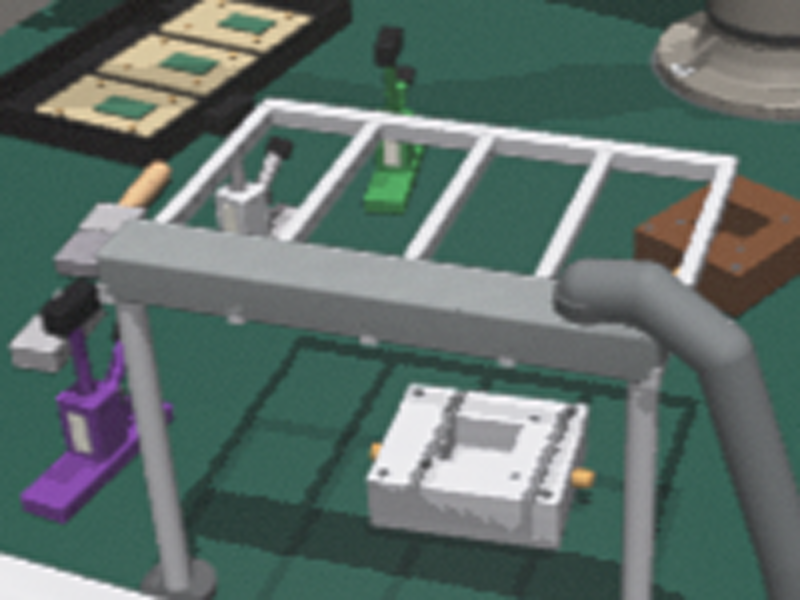

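```bash
python3 - <<'E'
from h import *
s=cam("scene"); t=cam("top")
crop(s,"pics/s_g.png",180,155,60,50,12)
crop(s,"pics/s_hh.png",225,225,75,60,10)
crop(t,"pics/t_hh.png",255,145,65,55,12)
E
```

```text
(no output)
```

View pics/s_g.png

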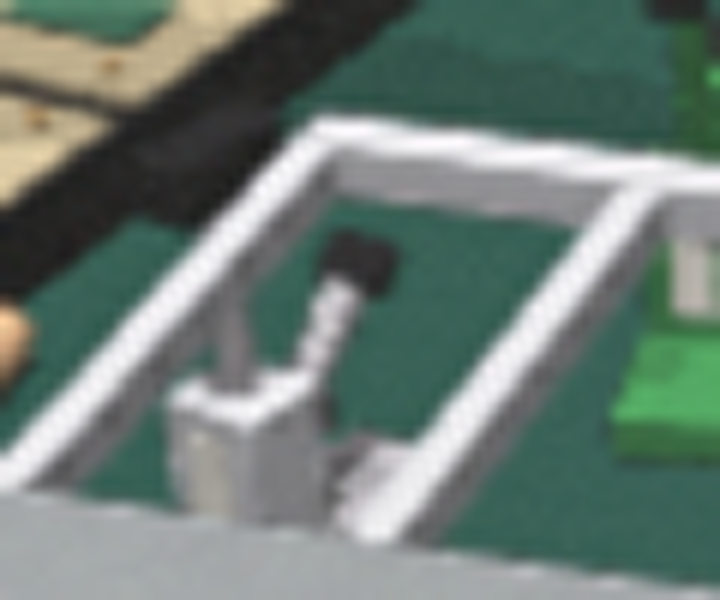

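View pics/s_hh.png

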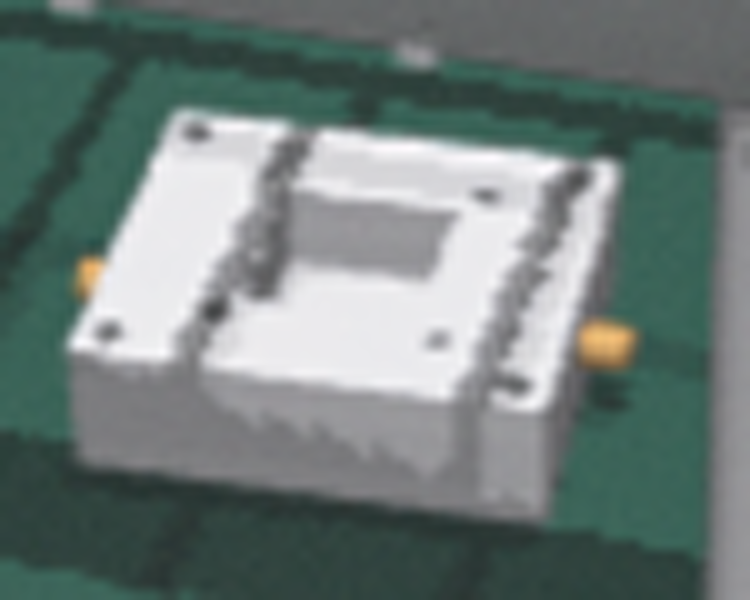

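View pics/t_hh.png

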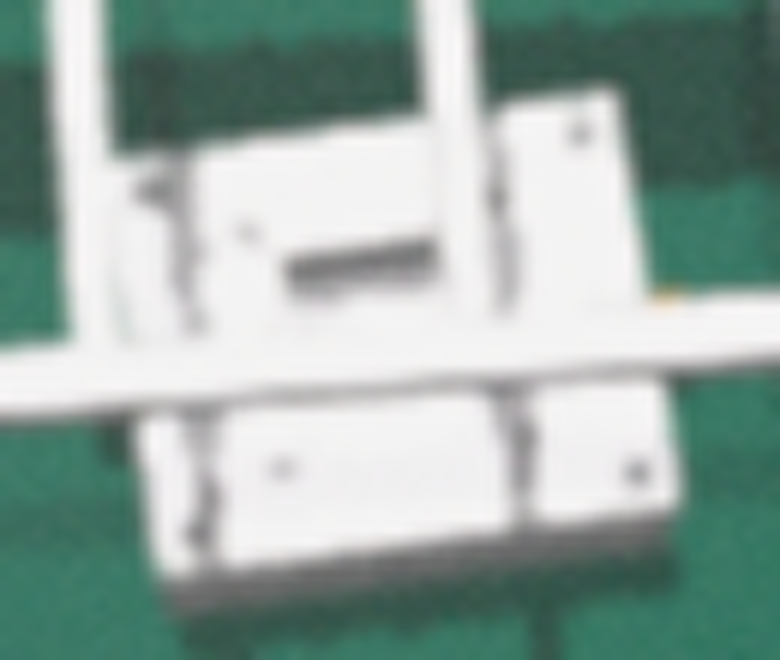

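```bash
python3 - <<'E'
from h import *
np.set_printoptions(precision=4,suppress=True)
t=cam("top"); s=cam("scene")
print("camt",ray(t,(0,0))[0],"cams",ray(s,(0,0))[0])
print("top housing",*[onz(t,u,.04) for u in [(268.75,193.2),(311.7,186.7),(306.7,152.5),(264.2,157.9)]],sep="\n")
print("scene housing",*[onz(s,u,.04) for u in [(242.5,236),(287,240.5),(280,266),(232,260)]],sep="\n")
print("hood top front",*[onz(t,u,.229) for u in [(231.75,180.5),(358,171)]],sep="\n")
print("hood scene front",*[onz(s,u,.229) for u in [(180+320/12,155+115/12),(323.5,179)]],sep="\n")
g=lambda x,y:(340+x/6,200+y/6)
print("gauge foot z.014",*[onz(t,g(*u),.014) for u in [(285,148),(362,163),(243,403),(318,418)]],sep="\n")
print("handle z.134",*[onz(t,g(*u),.133) for u in [(362,195),(400,200),(385,293),(342,285)]],sep="\n")
print("pad z.075",onz(t,g(322,375),.079))
sg=lambda x,y:(180+x/12,155+y/12)
print("pad scene .075",onz(s,sg(358,262),.075))
print("handle top", *[onz(t,(370,300),.0)])
E
```

```text
camt [ 0.3049 -0.0053  1.1931] cams [1.442  0.3194 0.7024]
top housing
[0.6221 0.0288 0.04  ]
[ 0.6434 -0.0897  0.04  ]
[ 0.7435 -0.0751  0.04  ]
[0.7248 0.0444 0.04  ]
scene housing
[ 0.6478 -0.0861  0.04  ]
[0.6247 0.0317 0.04  ]
[0.7262 0.0502 0.04  ]
[ 0.7467 -0.0687  0.04  ]
hood top front
[0.5989 0.1101 0.229 ]
[ 0.6284 -0.1838  0.229 ]
hood scene front
[ 0.6342 -0.1809  0.229 ]
[0.6035 0.1139 0.229 ]
gauge foot z.014
[ 0.5459 -0.3024  0.014 ]
[ 0.5396 -0.3377  0.014 ]
[ 0.4278 -0.2793  0.014 ]
[ 0.4218 -0.313   0.014 ]
handle z.134
[ 0.5024 -0.3036  0.133 ]
[ 0.5007 -0.3192  0.133 ]
[ 0.4618 -0.3114  0.133 ]
[ 0.4647 -0.2938  0.133 ]
pad z.075 [ 0.4337 -0.2984  0.079 ]
pad scene .075 [ 0.4429 -0.2927  0.075 ]
handle top [ 0.3402 -0.2515  0.    ]
```

The hood front edge and the housing corners agree between the two views to within about 4 mm. The silver gauge stands at about (0.484,-0.308) with its lever towards the robot. I'll hook the near pocket wall with the shut fingertips tilted under the hood. The underside face then pushes the housing toward me and down.

```bash
cat >> h.py <<'E'
from scipy.spatial.transform import Rotation as R
HO=np.array([.616,-.035]);HY=.102
def hood2w(x,y,z=0): return np.r_[HO+[x*np.cos(HY)-y*np.sin(HY), x*np.sin(HY)+y*np.cos(HY)],z]
def w2hood(p): 
    d=np.asarray(p)[:2]-HO; return np.array([d[0]*np.cos(HY)+d[1]*np.sin(HY),-d[0]*np.sin(HY)+d[1]*np.cos(HY)])
def ori(yaw,tilt=0):  # tool x at yaw in world, tool z down tipped outward by tilt
    z=np.array([np.sin(tilt)*np.cos(yaw),np.sin(tilt)*np.sin(yaw),-np.cos(tilt)])
    y=np.array([np.sin(yaw),-np.cos(yaw),0]); x=np.cross(y,z)
    return R.from_matrix(np.c_[x,y,z])
def go(p,yaw,tilt=0,frm=None):
    s=sensors.sense() if frm is None else None
    p0,r0=(s["tool_pos"],R.from_quat(s["ee_rot"])) if s else frm
    T=ori(yaw,tilt)
    sh=r0.inv().apply(np.array(p)-p0); rv=(r0.inv()*T).as_rotvec()
    print("shift",np.round(sh,4),"rot",np.round(rv,4)); return (np.array(p),T)
E
python3 - <<'E'
from h import *
t=cam("top")
print("decoy",*[onz(t,u,.04) for u in [(260,261),(283,272),(256,289)]])
a=go(hood2w(-.07,.007,.16),.14,np.radians(50))
b=go(hood2w(-.07,.007,.062),.14,np.radians(50),a)
b=go(hood2w(.078,.007,.062),.14,np.radians(50),a)
b=go(hood2w(.078,.007,.038),.14,np.radians(50),a)
print(hood2w(.078,.007,.038))
E
```

```text
decoy [0.43439102 0.04709555 0.04      ] [ 0.40660621 -0.01475918  0.04      ] [0.36064046 0.05528844 0.04      ]
shift [ 0.5021 -0.4584  0.0713] rot [-0.0886  0.8696  0.1896]
shift [-0.0751  0.      0.063 ] rot [0. 0. 0.]
shift [0.02   0.0056 0.1763] rot [0. 0. 0.]
shift [0.0016 0.0056 0.1917] rot [0. 0. 0.]
[ 0.69288183 -0.02009417  0.038     ]
```

```bash
python3 -m jog '[[0,0.2,-0.18,0.03,0,0,0.1],[0,0.502,-0.458,0.071,-0.089,0.870,0.190],[0,0.502,-0.458,0.071,-0.089,0.870,0.190],[0,0.502,-0.458,0.071,-0.089,0.870,0.190],[0,0.502,-0.458,0.071,-0.089,0.870,0.190],[0,0.502,-0.458,0.071,-0.089,0.870,0.190],[0,0.502,-0.458,0.071,-0.089,0.870,0.190],[0,0.502,-0.458,0.071,-0.089,0.870,0.190],[0,0.502,-0.458,0.071,-0.089,0.870,0.190],[0,0.502,-0.458,0.071,-0.089,0.870,0.190],[0,0.502,-0.458,0.071,-0.089,0.870,0.190],[0,0.502,-0.458,0.071,-0.089,0.870,0.190],[0,0.502,-0.458,0.071,-0.089,0.870,0.190],[0,0.502,-0.458,0.071,-0.089,0.870,0.190],[0,0.502,-0.458,0.071,-0.089,0.870,0.190],[0,0.502,-0.458,0.071,-0.089,0.870,0.190],[0,0.502,-0.458,0.071,-0.089,0.870,0.190],[0,0.502,-0.458,0.071,-0.089,0.870,0.190],[0,0.502,-0.458,0.071,-0.089,0.870,0.190],[0,0.502,-0.458,0.071,-0.089,0.870,0.190]]'
python3 - <<'E'
from h import *
s=sensors.sense(); print(s["clock"],s["tool_pos"],s["qpos"],R.from_quat(s["ee_rot"]).as_matrix()[:,2])
go(hood2w(-.07,.007,.16),.14,np.radians(50))
c=cam("scene"); crop(c,"pics/s1.png",100,60,280,210,2.8)
E
```

```text
clock: 2.12
tool_pos: [0.5216, -0.1161, 0.2553]
ee_rot: [0.914, 0.071, 0.398, -0.041]
force: [0.3, -0.5, 0.1]
gripper_width: 0.001
2.1167 [ 0.52163942 -0.11613396  0.25526611] [ 1.67165469  0.21702009 -1.40943754  2.33663046 -1.3659881   0.1698625
  0.2326189 ] [ 0.72125835  0.13229608 -0.6799148 ]
shift [-0.0458 -0.0741  0.0928] rot [-0.0304  0.0499  0.0015]
```

View pics/s1.png

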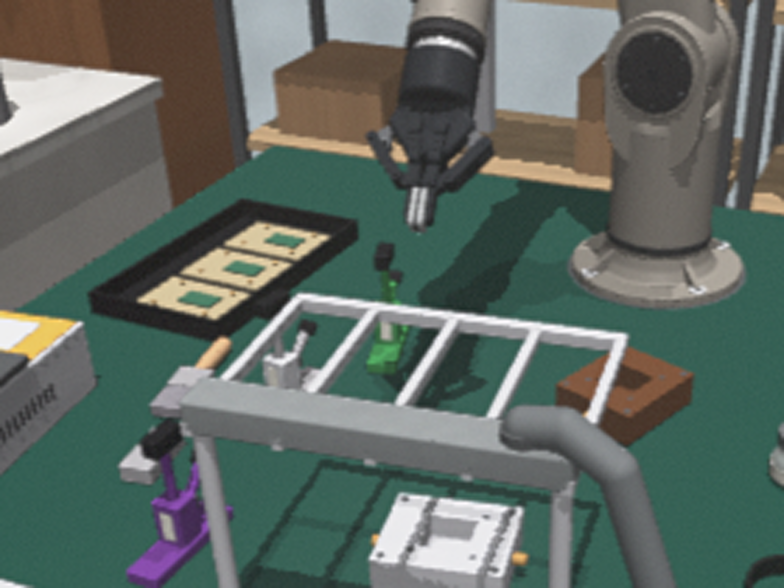

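The in-plane tilt is limited by joint 6, and this move swung the elbow into its limits. New plan: jaws open and aligned along the pull direction, with about 20° of tilt. The inner finger then reaches under the hood ahead of the body, and I press on the top and drag. First I bring the arm back to a sane posture.

```bash
python3 - <<'E'
from h import *
a=go([.45,-.12,.30],.9,0)
b=go([.47,-.06,.27],1.672,0,a)
E
```

```text
shift [-0.0174 -0.0074 -0.0828] rot [ 0.2859 -0.7922 -0.6988]
shift [ 0.0594 -0.0216  0.03  ] rot [ 0.     0.    -0.772]
```

```bash
python3 -m jog '[[1,-0.017,-0.007,-0.083,0.286,-0.792,-0.699],[1,-0.017,-0.007,-0.083,0.286,-0.792,-0.699],[1,-0.017,-0.007,-0.083,0.286,-0.792,-0.699],[1,-0.017,-0.007,-0.083,0.286,-0.792,-0.699],[1,-0.017,-0.007,-0.083,0.286,-0.792,-0.699],[1,-0.017,-0.007,-0.083,0.286,-0.792,-0.699],[1,-0.017,-0.007,-0.083,0.286,-0.792,-0.699],[1,-0.017,-0.007,-0.083,0.286,-0.792,-0.699],[1,-0.017,-0.007,-0.083,0.286,-0.792,-0.699],[1,-0.017,-0.007,-0.083,0.286,-0.792,-0.699],[1,-0.017,-0.007,-0.083,0.286,-0.792,-0.699],[1,-0.017,-0.007,-0.083,0.286,-0.792,-0.699]]'
python3 - <<'E'
from h import *
s=sensors.sense(); print(s["clock"],s["tool_pos"],s["qpos"],R.from_quat(s["ee_rot"]).as_matrix())
b=go([.47,-.06,.25],1.672,0)
E
```

```text
clock: 3.17
tool_pos: [0.45, -0.1203, 0.2984]
ee_rot: [0.899, 0.438, -0.0, -0.002]
force: [0.3, 0.8, -0.3]
gripper_width: 1.001
3.1667 [ 0.45003973 -0.1202689   0.29837522] [ 1.2499713   0.26210468 -1.27510599  1.8902495   0.26604732  1.1881761
 -0.78240629] [[ 0.61717493  0.78682267 -0.00227797]
 [ 0.78682395 -0.61716421  0.00405108]
 [ 0.0017816  -0.00429259 -0.9999892 ]]
shift [ 0.0597 -0.0213  0.0486] rot [-0.0034 -0.0033 -0.7663]
```

```bash
cat >> h.py <<'E'
TH=np.radians(20)
HX=np.array([np.cos(HY),np.sin(HY),0])
def pull_ori(th=TH):
    z=np.sin(th)*HX-[0,0,np.cos(th)]; e=np.cos(th)*HX+[0,0,np.sin(th)]
    return R.from_matrix(np.c_[np.cross(e,z),e,z]),z,e
def tcp_for(P,th=TH):
    r,z,e=pull_ori(th); return np.array(P)+.013*z-.0425*e
def gor(p,T,frm=None):
    s=sensors.sense() if frm is None else None
    p0,r0=(s["tool_pos"],R.from_quat(s["ee_rot"])) if s else frm
    print("shift",np.round(r0.inv().apply(np.array(p)-p0),4),"rot",np.round((r0.inv()*T).as_rotvec(),4)); return (np.array(p),T)
def tipP():
    s=sensors.sense(); r=R.from_quat(s["ee_rot"]).as_matrix(); return s["tool_pos"]-.013*r[:,2]+.0425*r[:,1]
E
python3 - <<'E'
from h import *
T=pull_ori()[0]
P=np.array([.6495,-.0272]); ph=w2hood(P); print("P hood",ph)
a=gor(tcp_for(hood2w(-.06,ph[1],.12)),T)
b=gor(tcp_for(hood2w(-.06,ph[1],.055)),T,a)
b=gor(tcp_for(hood2w(ph[0],ph[1],.055)),T,a)
E
```

```text
P hood [0.03412011 0.00434838]
shift [0.106  0.0071 0.2053] rot [-0.3351  0.1306 -0.7598]
shift [ 0.     -0.0222  0.0611] rot [0. 0. 0.]
shift [0.     0.0662 0.0933] rot [0. 0. 0.]
```

```bash
python3 -m jog '[[1,0.106,0.007,0.205,-0.335,0.131,-0.760],[1,0.106,0.007,0.205,-0.335,0.131,-0.760],[1,0.106,0.007,0.205,-0.335,0.131,-0.760],[1,0.106,0.007,0.205,-0.335,0.131,-0.760],[1,0.106,0.007,0.205,-0.335,0.131,-0.760],[1,0.106,0.007,0.205,-0.335,0.131,-0.760],[1,0.106,0.007,0.205,-0.335,0.131,-0.760],[1,0.106,0.007,0.205,-0.335,0.131,-0.760],[1,0.106,0.007,0.205,-0.335,0.131,-0.760],[1,0.106,0.007,0.205,-0.335,0.131,-0.760]]'
python3 - <<'E'
from h import *
s=sensors.sense(); print(s["clock"],s["qpos"],w2hood(tipP()),tipP())
T=pull_ori()[0]
a=gor(tcp_for(hood2w(-.06,.0043,.12)),T)
b=gor(tcp_for(hood2w(-.06,.0043,.055)),T)
b=gor(tcp_for(hood2w(.034,.0043,.055)),T)
t=cam("top"); crop(t,"pics/t2.png",160,60,240,180,3.3)
s=cam("scene"); crop(s,"pics/s2.png",140,40,260,250,2.4)
E
```

```text
clock: 4.0
tool_pos: [0.5198, -0.0451, 0.0944]
ee_rot: [0.665, 0.727, 0.128, 0.118]
force: [0.6, 0.9, -0.0]
gripper_width: 1.003
4.0 [ 0.84623106  0.49375732 -1.02279436  2.24143386  1.05119588  0.46642185
 -0.8770745 ] [-0.0613246  -0.00069769] [ 0.55506518 -0.04193833  0.1212023 ]
shift [0.0046 0.0008 0.0015] rot [ 0.0013  0.0057 -0.0118]
shift [ 0.0047 -0.0216  0.0626] rot [ 0.0013  0.0057 -0.0118]
shift [0.0059 0.0667 0.0948] rot [ 0.0013  0.0057 -0.0118]
```

View pics/t2.png

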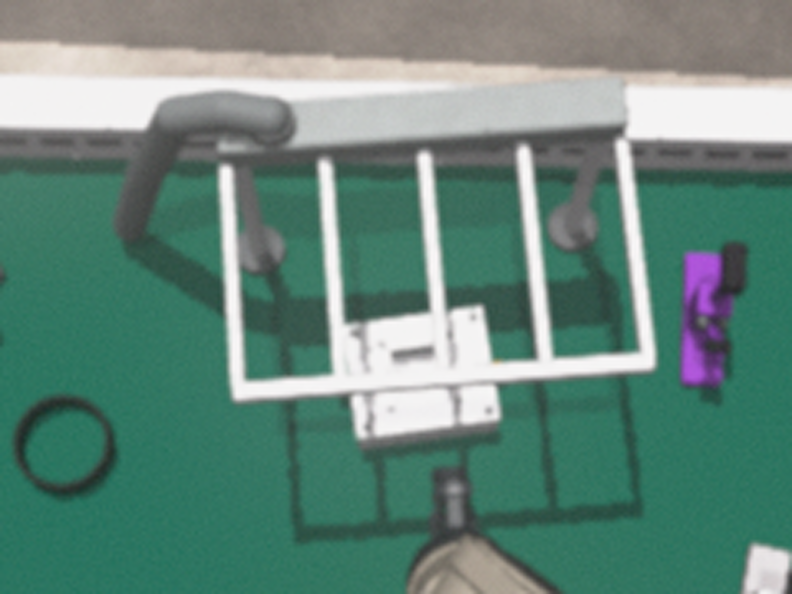

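View pics/s2.png

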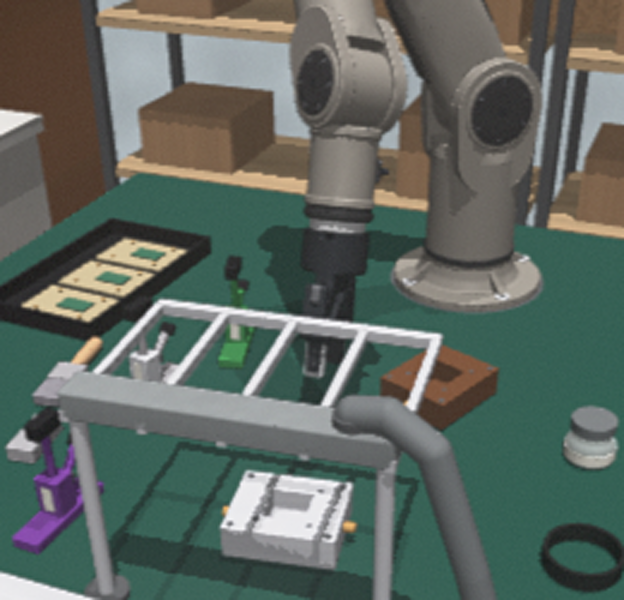

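```bash
python3 -m jog '[[1,0.005,-0.022,0.063,0,0.006,-0.012],[1,0.005,-0.022,0.063,0,0.006,-0.012],[1,0.005,-0.022,0.063,0,0.006,-0.012],[1,0.005,0.010,0.076,0,0.006,-0.012],[1,0.005,0.040,0.085,0,0.006,-0.012],[1,0.005,0.040,0.085,0,0.006,-0.012],[1,0.005,0.040,0.085,0,0.006,-0.012]]'
python3 - <<'E'
from h import *
s=sensors.sense(); print(s["clock"],s["qpos"],w2hood(tipP()),tipP(),s["force"])
T=pull_ori()[0]
b=gor(tcp_for(hood2w(.034,.0043,.055)),T)
t=cam("top"); crop(t,"pics/t3.png",200,90,160,140,4)
s=cam("scene"); crop(s,"pics/s3.png",140,40,260,250,2.4)
E
```

```text
clock: 4.68
tool_pos: [0.5877, -0.0322, 0.0293]
ee_rot: [0.658, 0.732, 0.131, 0.117]
force: [-0.3, 1.2, -0.5]
gripper_width: 1.0
4.6833 [ 0.62152248  0.65754096 -0.81916435  2.13080218  1.27454523  0.44308174
 -1.05248911] [0.00751541 0.00578799] [ 0.62288699 -0.02847685  0.05620109] [-0.25783493  1.17806704 -0.46442896]
shift [-0.0015  0.0244  0.0101] rot [ 0.0033 -0.0029  0.0032]
```

View pics/t3.png

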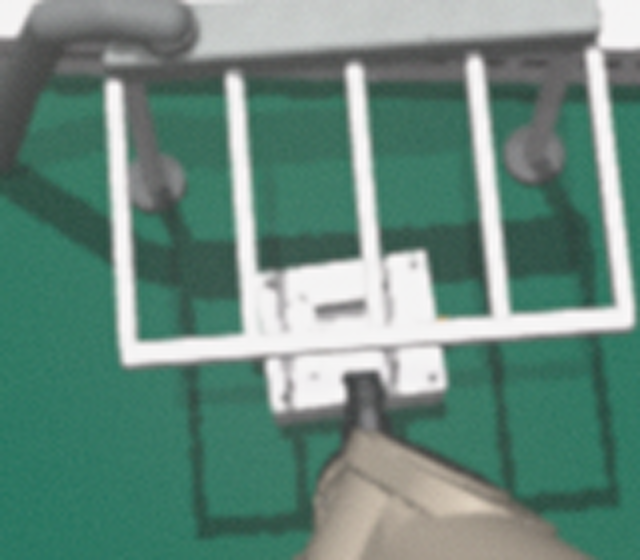

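View pics/s3.png

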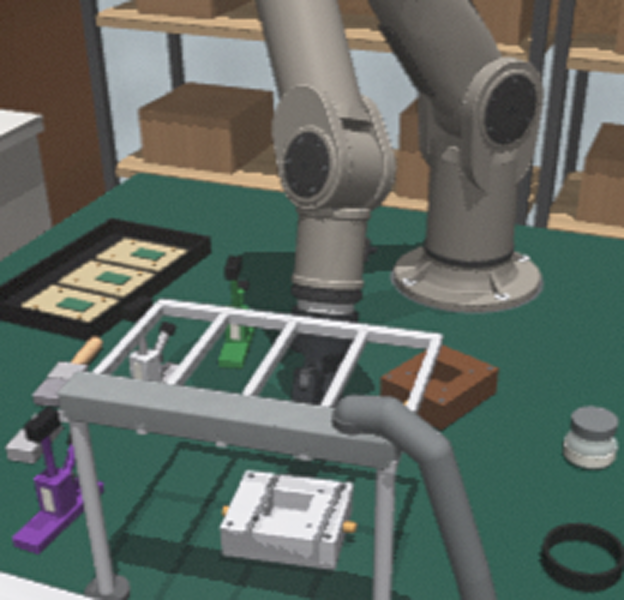

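```bash
python3 -m jog '[[1,-0.001,0.012,0.005,0,0,0],[1,-0.001,0.024,0.010,0,0,0],[1,-0.001,0.024,0.010,0,0,0],[1,-0.001,0.024,0.010,0,0,0]]'
python3 - <<'E'
from h import *
s=sensors.sense(); print(s["clock"],w2hood(tipP()),tipP(),s["force"],s["torque"])
r=R.from_quat(s["ee_rot"]); print("down 1mm =",r.inv().apply([0,0,-.001])*1e3,"pull 100mm",r.inv().apply(-HX*.1))
t=cam("top"); crop(t,"pics/t4.png",250,140,80,70,9)
E
```

```text
clock: 5.12
tool_pos: [0.6103, -0.0311, 0.0263]
ee_rot: [0.658, 0.733, 0.129, 0.116]
force: [-0.0, 0.1, -1.1]
gripper_width: 1.0
5.1167 [0.03025346 0.0045932 ] [ 0.64562852 -0.02735017  0.05304628] [-0.01020932  0.13847127 -1.11115262] [-0.09247248  0.43062474  0.03508271]
down 1mm = [-1.94733917e-04 -3.42003343e-01  9.39698715e-01] pull 100mm [ 0.00049643 -0.09396875 -0.03419982]
```

View pics/t4.png

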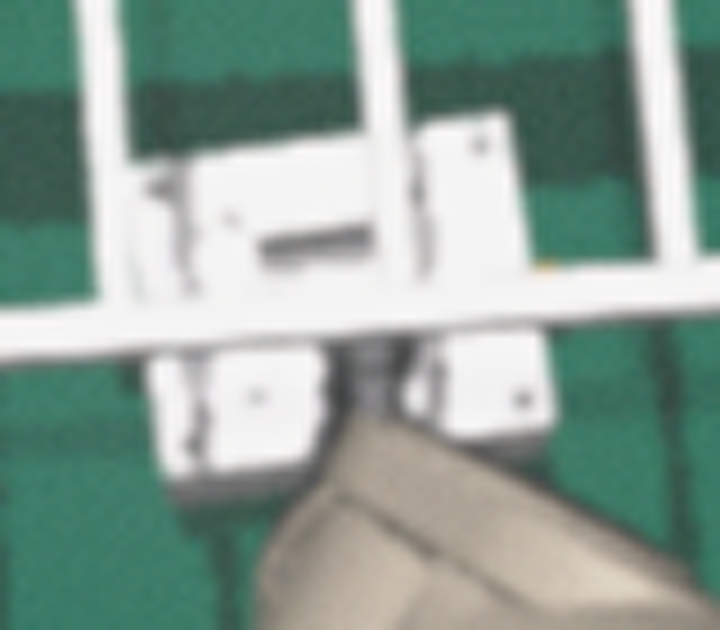

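```bash
python3 -m jog '[[1,0.003,-0.002,0.005,0,0,0],[1,0.003,-0.0034,0.0094,0,0,0],[1,0.003,-0.0034,0.0094,0,0,0]]'; python3 -m jog '[[1,0,-0.0005,0.0014,0,0,0],[1,0,-0.0005,0.0014,0,0,0]]'; python3 -c "
from h import *
print(tipP(),w2hood(tipP()),sensors.sense()['force'])"
```

```text
clock: 5.42
tool_pos: [0.6091, -0.0281, 0.0151]
ee_rot: [0.658, 0.733, 0.128, 0.115]
force: [-0.3, -0.6, 0.0]
gripper_width: 1.0
clock: 5.58
tool_pos: [0.6103, -0.0282, 0.0143]
ee_rot: [0.658, 0.733, 0.129, 0.116]
force: [-0.4, -0.0, -0.6]
gripper_width: 1.002
[ 0.64558074 -0.02436977  0.04101367] [0.0305094  0.00756297] [-0.40771057 -0.0464069  -0.55875644]
```

```bash
for i in 1; do python3 -m jog '[[1,0,-0.0005,0.0014,0,0,0],[1,0,-0.0005,0.0014,0,0,0]]'; done;  python3 -m jog '[[1,0,-0.0005,0.0014,0,0,0],[1,0,-0.0005,0.0014,0,0,0]]'
```

```text
clock: 5.75
tool_pos: [0.6108, -0.0281, 0.013]
ee_rot: [0.658, 0.733, 0.129, 0.116]
force: [-0.7, -0.4, 0.9]
gripper_width: 1.001
clock: 5.92
tool_pos: [0.6119, -0.0278, 0.0126]
ee_rot: [0.658, 0.733, 0.13, 0.117]
force: [-2.3, -0.9, 8.8]
gripper_width: 1.0
```

```bash
python3 -m jog '[[1,0,-0.0002,0.0004,0,0,0],[1,0,-0.0006,0.0003,0,0,0],[1,0,-0.0012,0.0001,0,0,0],[1,0,-0.0021,-0.0003,0,0,0],[1,0,-0.0032,-0.0007,0,0,0],[1,0,-0.0045,-0.0012,0,0,0],[1,0,-0.006,-0.0017,0,0,0],[1,0,-0.0075,-0.0023,0,0,0],[1,0,-0.0090,-0.0028,0,0,0],[1,0,-0.0105,-0.0033,0,0,0]]'; python3 - <<'E'
from h import *
print(w2hood(tipP()),tipP(),sensors.sense()['force'])
t=cam("top"); crop(t,"pics/t5.png",250,140,80,70,9)
E
```

```text
clock: 6.75
tool_pos: [0.6021, -0.0285, 0.0126]
ee_rot: [0.657, 0.733, 0.131, 0.117]
force: [2.4, -0.5, 6.6]
gripper_width: 1.003
[0.02217098 0.00807975] [ 0.63723304 -0.02470473  0.03950349] [ 2.44416809 -0.46402948  6.5883823 ]
```

View pics/t5.png

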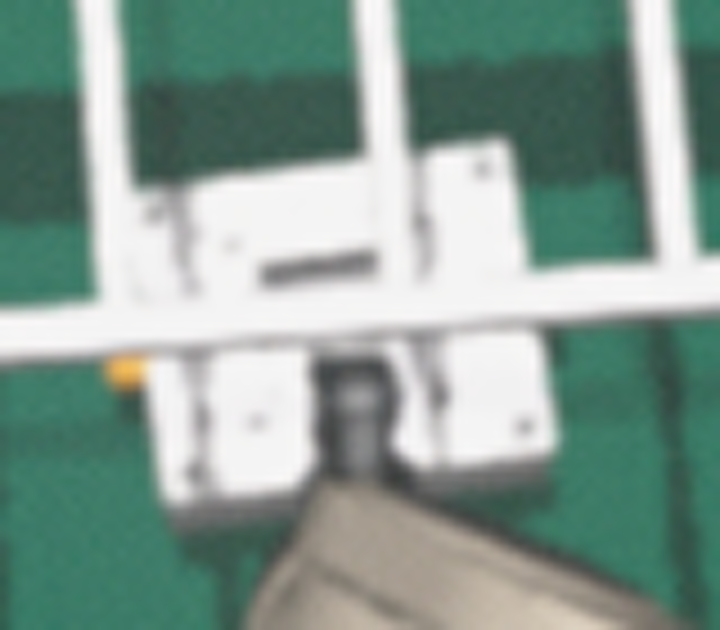

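```bash
python3 -m jog '[[1,0,-0.0017,-0.0001,0,0,0],[1,0,-0.0034,-0.0007,0,0,0],[1,0,-0.0053,-0.0014,0,0,0],[1,0,-0.0072,-0.0021,0,0,0],[1,0,-0.0091,-0.0028,0,0,0],[1,0,-0.0110,-0.0035,0,0,0],[1,0,-0.0130,-0.0042,0,0,0],[1,0,-0.0150,-0.0049,0,0,0],[1,0,-0.0170,-0.0057,0,0,0],[1,0,-0.0190,-0.0064,0,0,0],[1,0,-0.0210,-0.0071,0,0,0],[1,0,-0.0230,-0.0078,0,0,0],[1,0,-0.0250,-0.0086,0,0,0],[1,0,-0.0270,-0.0093,0,0,0],[1,0,-0.0290,-0.0100,0,0,0],[1,0,-0.0310,-0.0107,0,0,0],[1,0,-0.0330,-0.0115,0,0,0],[1,0,-0.0350,-0.0122,0,0,0],[1,0,-0.0370,-0.0129,0,0,0],[1,0,-0.0385,-0.0134,0,0,0]]'; python3 - <<'E'
from h import *
print(w2hood(tipP()),tipP(),sensors.sense()['force'])
t=cam("top"); crop(t,"pics/t6.png",250,140,80,80,7)
E
```

```text
clock: 8.47
tool_pos: [0.5623, -0.0328, 0.0124]
ee_rot: [0.657, 0.733, 0.131, 0.118]
force: [4.2, 1.0, 8.1]
gripper_width: 0.996
[-0.0178921   0.00793377] [ 0.59739305 -0.02892929  0.03939698] [4.16258645 0.96895683 8.06879927]
```

View pics/t6.png

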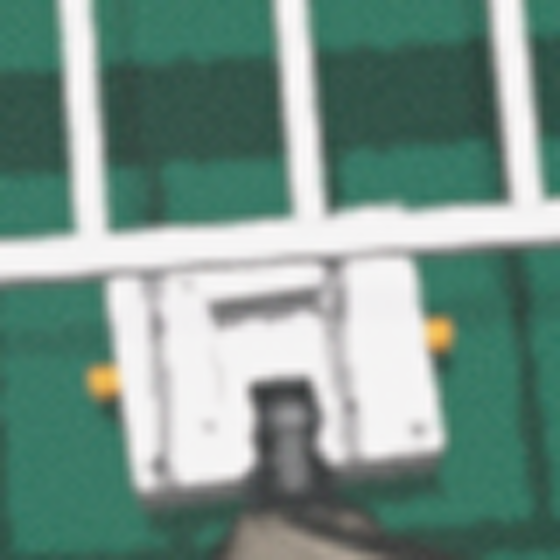

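```bash
python3 -m jog '[[1,0,-0.002,-0.0007,0,0,0],[1,0,-0.0042,-0.0015,0,0,0],[1,0,-0.0067,-0.0024,0,0,0],[1,0,-0.0094,-0.0034,0,0,0],[1,0,-0.0122,-0.0044,0,0,0],[1,0,-0.0150,-0.0055,0,0,0],[1,0,-0.0178,-0.0065,0,0,0],[1,0,-0.0206,-0.0075,0,0,0],[1,0,-0.0234,-0.0085,0,0,0],[1,0,-0.0262,-0.0095,0,0,0],[1,0,-0.0290,-0.0106,0,0,0],[1,0,-0.0318,-0.0116,0,0,0],[1,0,-0.0346,-0.0126,0,0,0],[1,0,-0.0374,-0.0136,0,0,0],[1,0,-0.0402,-0.0146,0,0,0],[1,0,-0.0430,-0.0156,0,0,0],[1,0,-0.0458,-0.0167,0,0,0],[1,0,-0.0486,-0.0177,0,0,0],[1,0,-0.0510,-0.0186,0,0,0],[1,0,-0.0525,-0.0191,0,0,0]]'; python3 - <<'E'
from h import *
print(w2hood(tipP()),tipP(),sensors.sense()['force'])
t=cam("top"); crop(t,"pics/t7.png",240,150,100,100,6)
E
```

```text
clock: 10.18
tool_pos: [0.5069, -0.0389, 0.0124]
ee_rot: [0.657, 0.733, 0.131, 0.118]
force: [4.2, 1.4, 9.2]
gripper_width: 1.0
[-0.0735699   0.00748624] [ 0.5420502  -0.0350438   0.03932592] [4.19020271 1.38416823 9.1696866 ]
```

View pics/t7.png

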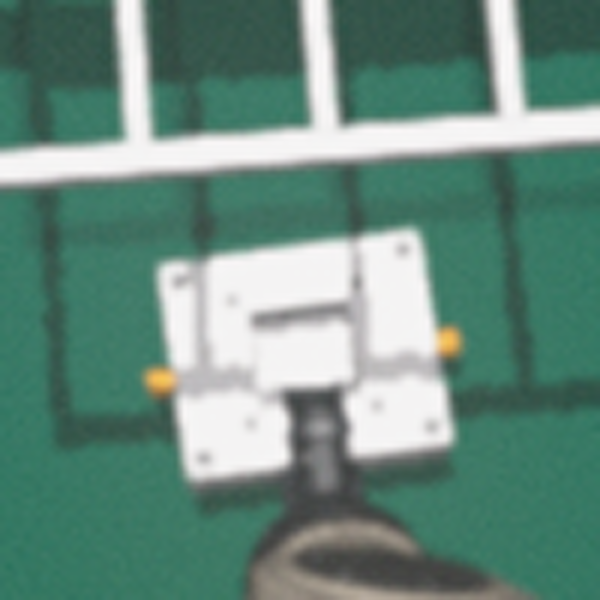

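Housing is tracking the finger. About 48 mm more to go.

```bash
python3 -m jog '[[1,0,-0.002,-0.0007,0,0,0],[1,0,-0.0042,-0.0015,0,0,0],[1,0,-0.0067,-0.0024,0,0,0],[1,0,-0.0094,-0.0034,0,0,0],[1,0,-0.0122,-0.0044,0,0,0],[1,0,-0.0150,-0.0055,0,0,0],[1,0,-0.0178,-0.0065,0,0,0],[1,0,-0.0206,-0.0075,0,0,0],[1,0,-0.0234,-0.0085,0,0,0],[1,0,-0.0262,-0.0095,0,0,0],[1,0,-0.0290,-0.0106,0,0,0],[1,0,-0.0318,-0.0116,0,0,0],[1,0,-0.0346,-0.0126,0,0,0],[1,0,-0.0374,-0.0136,0,0,0],[1,0,-0.0398,-0.0145,0,0,0],[1,0,-0.0418,-0.0152,0,0,0],[1,0,-0.0430,-0.0156,0,0,0],[1,0,-0.0436,-0.0158,0,0,0],[1,0,-0.0436,-0.0158,0,0,0]]'; python3 - <<'E'
from h import *
print(w2hood(tipP()),tipP(),sensors.sense()['force'])
# raise straight up 0.14, then untilt
p=sensors.sense()["tool_pos"]; r=R.from_quat(sensors.sense()["ee_rot"])
a=gor(p+[0,0,.03],r); a=gor(p+[0,0,.15],r)
E
```

```text
clock: 11.82
tool_pos: [0.4613, -0.0441, 0.0123]
ee_rot: [0.657, 0.733, 0.131, 0.118]
force: [3.6, 0.5, 12.7]
gripper_width: 1.001
[-0.11952032  0.00699196] [ 0.49638894 -0.04021432  0.0392425 ] [ 3.63228992  0.50229769 12.66842436]
shift [-0.      0.0104 -0.0281] rot [0. 0. 0.]
shift [-0.0002  0.0522 -0.1406] rot [0. 0. 0.]
```

```bash
python3 -m jog '[[1,0,0.0104,-0.0281,0,0,0],[1,0,0.0220,-0.060,0,0,0],[1,0,0.036,-0.098,0,0,0],[1,0,0.052,-0.140,0,0,0],[1,0,0.052,-0.140,0,0,0],[1,0,0.052,-0.140,0,0,0]]'; python3 - <<'E'
from h import *
print(sensors.sense()["qpos"])
a=go([.47,-.17,.24],.75)
a=go([.4835,-.308,.22],-.20,0,a)
t=cam("top"); crop(t,"pics/t8.png",180,110,260,200,3)
E
```

```text
clock: 12.32
tool_pos: [0.458, -0.046, 0.1497]
ee_rot: [0.659, 0.732, 0.128, 0.116]
force: [-0.1, -0.9, 0.8]
gripper_width: 0.995
[ 1.11920722  0.29539073 -1.23439154  2.31517282  0.64220854  0.44591678
 -0.49201897]
shift [-0.1247  0.0297 -0.085 ] rot [ 0.3233 -0.1597  0.9168]
shift [-0.0842  0.1102  0.02  ] rot [0.   0.   0.95]
```

View pics/t8.png

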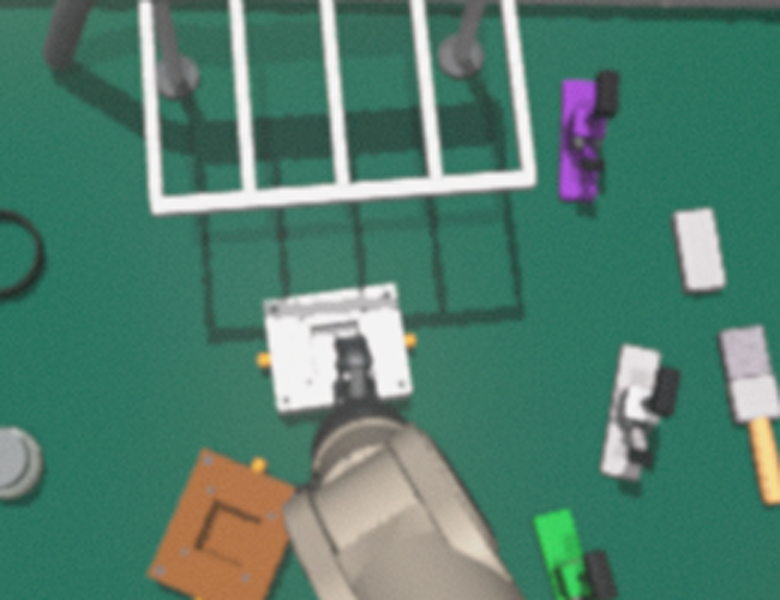

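```bash
python3 -m jog '[[1,-0.125,0.030,-0.085,0.323,-0.160,0.917],[1,-0.125,0.030,-0.085,0.323,-0.160,0.917],[1,-0.125,0.030,-0.085,0.323,-0.160,0.917],[1,-0.125,0.030,-0.085,0.323,-0.160,0.917],[1,-0.125,0.030,-0.085,0.323,-0.160,0.917],[1,-0.125,0.030,-0.085,0.323,-0.160,0.917],[1,-0.125,0.030,-0.085,0.323,-0.160,0.917],[1,-0.125,0.030,-0.085,0.323,-0.160,0.917],[1,-0.125,0.030,-0.085,0.323,-0.160,0.917]]'; python3 - <<'E'
from h import *
print(sensors.sense()["qpos"])
a=go([.4835,-.308,.22],-.20,0)
E
```

```text
clock: 13.12
tool_pos: [0.4719, -0.171, 0.2394]
ee_rot: [0.932, 0.364, 0.001, 0.0]
force: [0.6, 0.5, -1.2]
gripper_width: 1.003
[ 1.10553606  0.35352141 -1.06289308  1.90221888  0.3488807   1.08606361
 -0.92354172]
shift [-0.0843  0.1086  0.0194] rot [ 6.000e-04 -1.700e-03  9.444e-01]
```

```bash
python3 -m jog '[[1,-0.084,0.109,0.019,0,-0.002,0.944],[1,-0.084,0.109,0.019,0,-0.002,0.944],[1,-0.084,0.109,0.019,0,-0.002,0.944],[1,-0.084,0.109,0.019,0,-0.002,0.944],[1,-0.084,0.109,0.019,0,-0.002,0.944],[1,-0.084,0.109,0.019,0,-0.002,0.944],[1,-0.084,0.109,0.019,0,-0.002,0.944],[1,-0.084,0.109,0.019,0,-0.002,0.944],[1,-0.084,0.109,0.019,0,-0.002,0.944],[1,-0.084,0.109,0.019,0,-0.002,0.944]]'; python3 - <<'E'
from h import *
print(sensors.sense()["qpos"])
a=go([.4835,-.308,.22],-.20,0)
t=cam("top"); crop(t,"pics/t9.png",340,180,110,110,6); crop(t,"pics/t9h.png",250,190,80,70,9)
s=cam("scene"); crop(s,"pics/s9.png",150,100,160,130,5);crop(s,"pics/s9h.png",200,180,110,70,7)
E
```

```text
clock: 13.95
tool_pos: [0.4834, -0.3077, 0.2207]
ee_rot: [0.995, -0.095, 0.001, 0.001]
force: [-0.6, 1.3, -0.3]
gripper_width: 1.0
[ 1.05230405  0.42143432 -0.76637053  1.77764803  0.33035058  1.07356193
 -1.59205639]
shift [0.0002 0.0003 0.0007] rot [ 0.0017 -0.0014  0.0089]
```

View pics/t9.png

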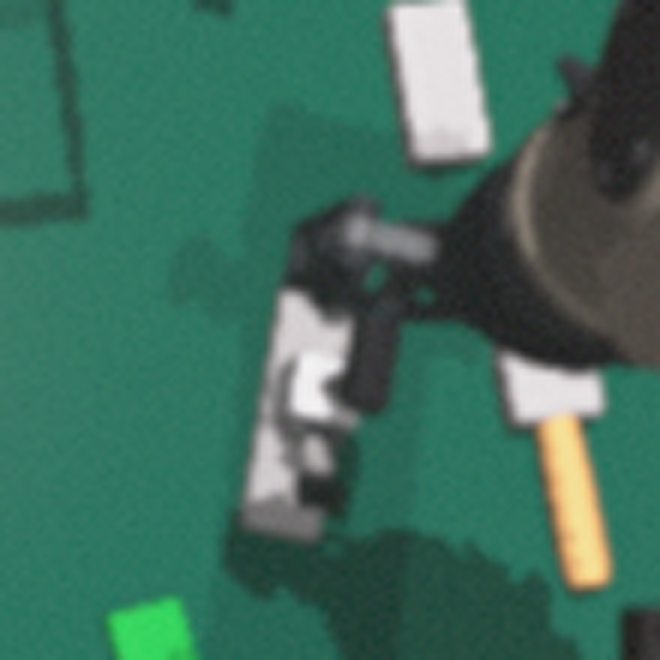

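View pics/t9h.png

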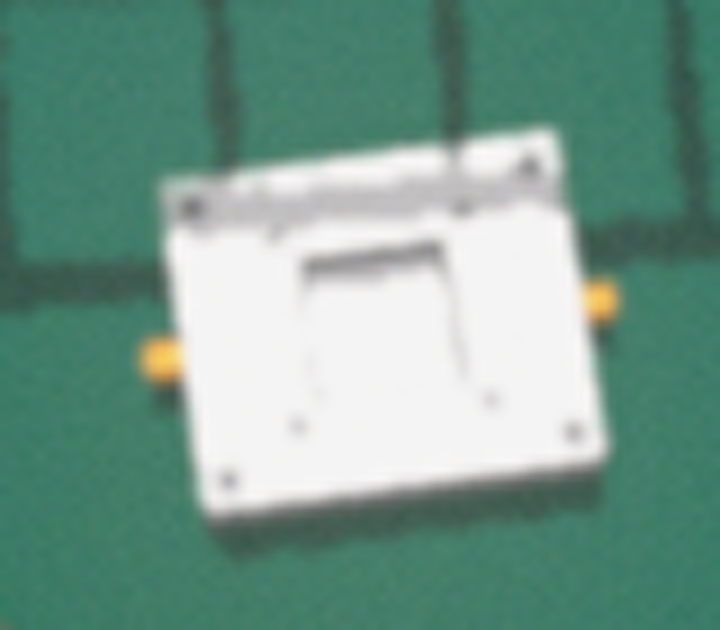

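View pics/s9.png

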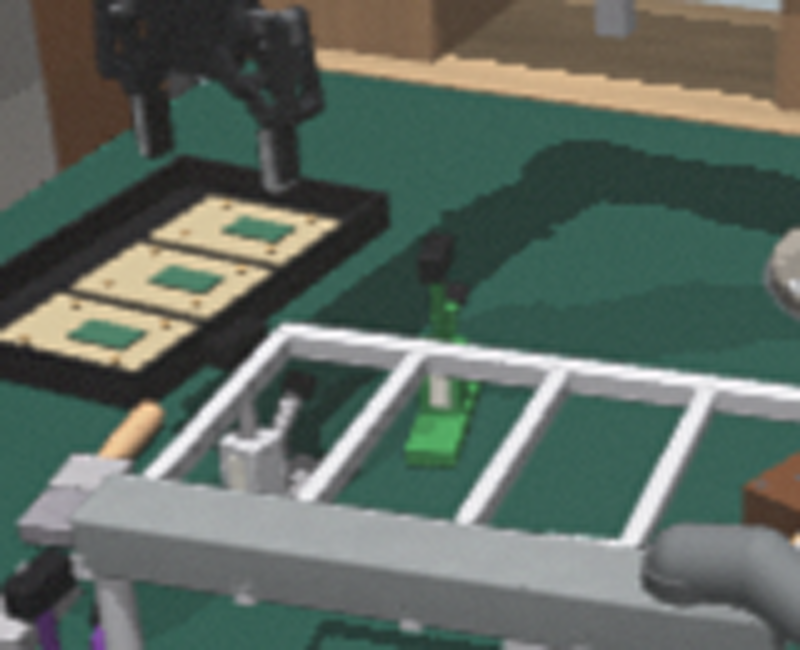

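View pics/s9h.png

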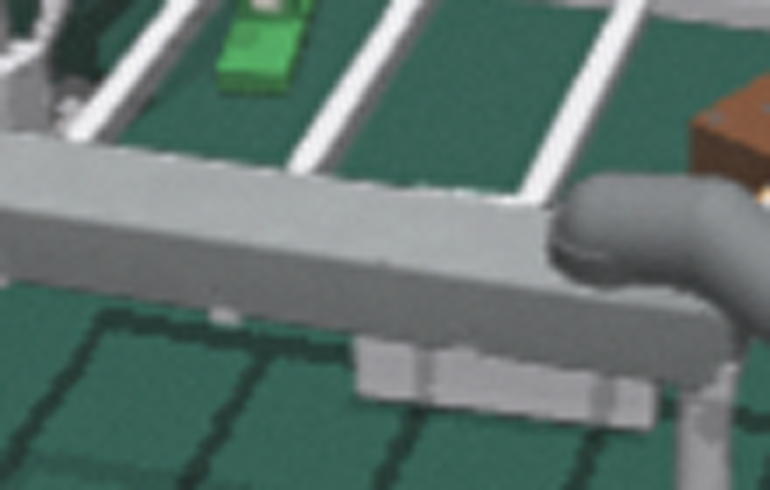

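```bash
python3 - <<'E'
from h import *
np.set_printoptions(precision=4,suppress=True)
t=cam("top"); s=cam("scene")
st=sensors.sense(); r=R.from_quat(st["ee_rot"]).as_matrix(); p=st["tool_pos"]
for sg in(1,-1):
    q=p-.013*r[:,2]+sg*.05*r[:,1]; print("finger",q,proj(t,q),proj(s,q))
h=lambda x,y:(250+x/9,190+y/9)
pts=[onz(t,h(*u),.04) for u in [(162,180),(552,128),(606,462),(208,518)]]
print("corners",*pts,"center",np.mean(pts,0),sep="\n")
print("studs",*[onz(t,h(*u),.02) for u in [(160,358),(600,300)]])
print("pocket far rim z.04",*[onz(t,h(*u),.04) for u in [(303,262),(443,243)]])
c=np.mean(pts,0); print("hood frame",w2hood(c))
g=lambda x,y:(340+x/6,180+y/6)
print("handle pts",*[onz(t,g(*u),.133) for u in [(362,312),(400,320),(383,412),(342,405)]],sep="\n")
print("foot near",*[onz(t,g(*u),.014) for u in [(243,523),(318,538)]],sep="\n")
E
```

```text
finger [ 0.4741 -0.3569  0.234 ] [[437.021 237.471]] [[180.1742 130.1453]]
finger [ 0.4933 -0.2588  0.2339] [[392.8431 228.1007]] [[206.5623 137.3553]]
corners
[0.5744 0.0296 0.04  ]
[ 0.5933 -0.0889  0.04  ]
[ 0.4907 -0.1056  0.04  ]
[0.4712 0.013  0.04  ]
center
[ 0.5324 -0.038   0.04  ]
studs [0.5231 0.0293 0.02  ] [ 0.5442 -0.1054  0.02  ]
pocket far rim z.04 [ 0.5499 -0.0138  0.04  ] [ 0.5567 -0.0561  0.04  ]
hood frame [-0.0835  0.0056]
handle pts
[ 0.5037 -0.3037  0.133 ]
[ 0.5007 -0.3192  0.133 ]
[ 0.4622 -0.3105  0.133 ]
[ 0.4647 -0.2938  0.133 ]
foot near
[ 0.4278 -0.2793  0.014 ]
[ 0.4218 -0.313   0.014 ]
```

```bash
python3 -m jog '[[1,0,0,0.04,0,0,0],[1,0,0,0.08,0,0,0],[1,0,0,0.1155,0,0,0],[1,0,0,0.1155,0,0,0],[1,0,0,0.1155,0,0,0]]'; python3 -m jog '[[0,0,0,0,0,0,0],[0,0,0,0,0,0,0],[0,0,0,0,0,0,0],[0,0,0,0,0,0,0],[0,0,0,0,0,0,0],[0,0,0,0,0,0,0],[0,0,0,0,0,0,0],[0,0,0,0,0,0,0]]'
```

```text
clock: 14.57
tool_pos: [0.4831, -0.3073, 0.1046]
ee_rot: [0.995, -0.097, -0.001, -0.0]
force: [0.6, 0.1, 0.7]
gripper_width: 1.001
clock: 15.23
tool_pos: [0.4845, -0.3078, 0.1059]
ee_rot: [0.995, -0.098, 0.001, 0.001]
force: [0.5, 1.2, 0.6]
gripper_width: 0.198
```

```bash
python3 - <<'E'
from h import *
t=cam("top"); crop(t,"pics/t10.png",340,180,110,110,6)
s=cam("scene"); crop(s,"pics/s10.png",150,100,160,130,5)
E
```

```text
(no output)
```

View pics/s10.png

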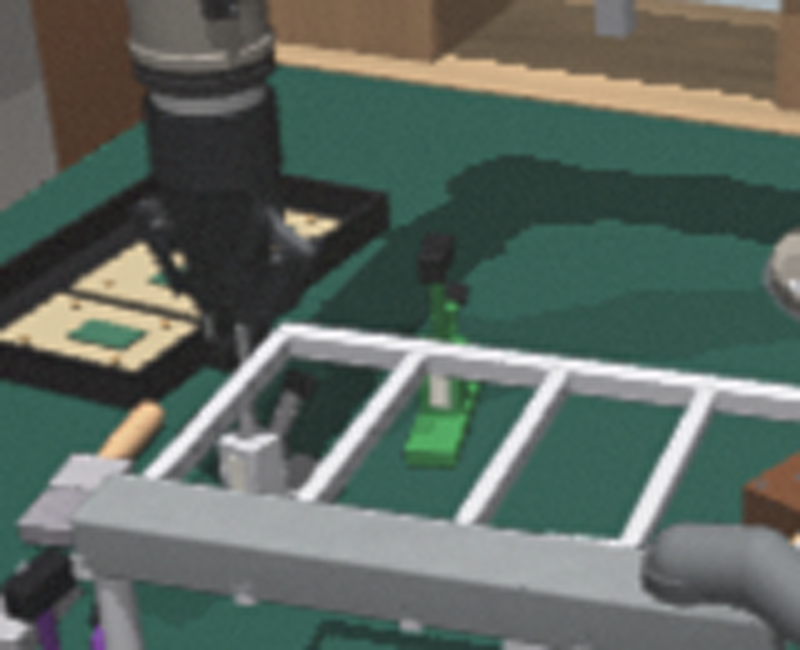

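```bash
python3 -m jog '[[0,0,0,-0.003,0,0,0],[0,0,0,-0.01,0,0,0],[0,0,0,-0.025,0,0,0],[0,0,0,-0.045,0,0,0],[0,0,0,-0.07,0,0,0],[0,0,0,-0.09,0,0,0],[0,0,0,-0.10,0,0,0],[0,0,0,-0.10,0,0,0]]'; python3 - <<'E'
from h import *
a=go([.533,-.0375,.205],.16,0)
s=cam("scene"); crop(s,"pics/s11.png",150,80,160,130,5)
t=cam("top"); crop(t,"pics/t11.png",340,180,110,110,6)
E
```

```text
clock: 16.0
tool_pos: [0.4847, -0.3084, 0.2076]
ee_rot: [0.995, -0.098, 0.002, 0.002]
force: [1.3, 0.3, -5.4]
gripper_width: 0.197
shift [-0.0054 -0.2751  0.0018] rot [ 0.0034 -0.0039 -0.3559]
```

View pics/s11.png

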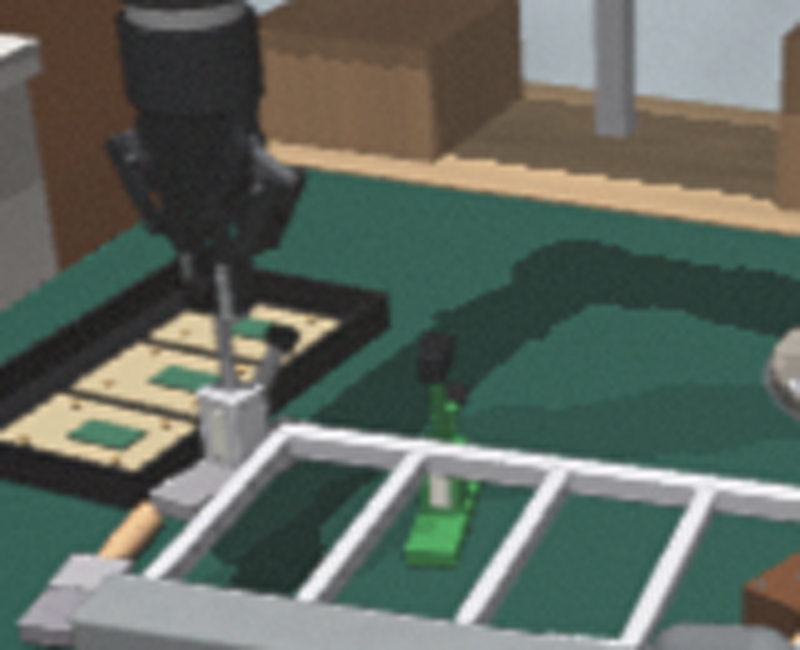

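View pics/t11.png

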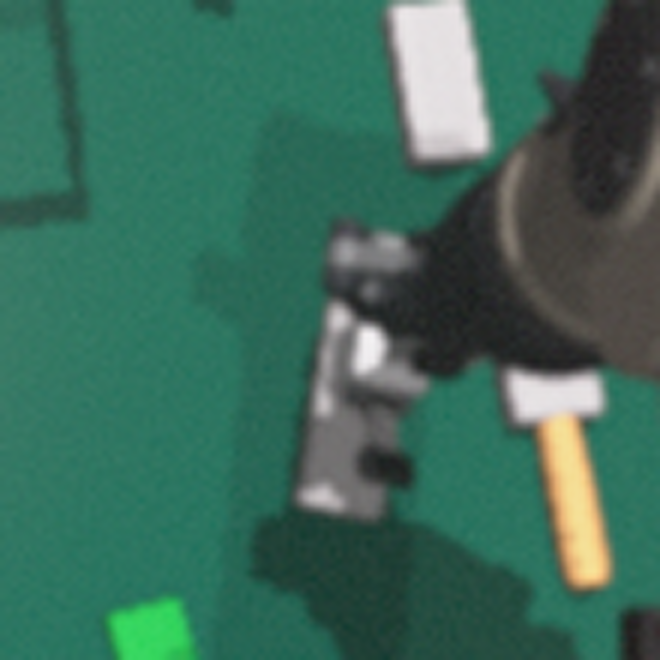

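```bash
python3 -m jog '[[0,0,-0.008,0,0,0,-0.01],[0,-0.001,-0.025,0,0,0,-0.03],[0,-0.001,-0.05,0,0,0,-0.06],[0,-0.002,-0.075,0,0,0,-0.10],[0,-0.002,-0.10,0,0,0,-0.14],[0,-0.003,-0.125,0,0,0,-0.18],[0,-0.003,-0.15,0,0,0,-0.22],[0,-0.004,-0.175,0,0,0,-0.25],[0,-0.004,-0.20,0,0,0,-0.28],[0,-0.005,-0.225,0,0,0,-0.31],[0,-0.005,-0.245,0,0,-0.002,-0.33],[0,-0.005,-0.26,0,0.002,-0.003,-0.345],[0,-0.005,-0.27,0,0.003,-0.004,-0.356],[0,-0.005,-0.275,0.002,0.003,-0.004,-0.356],[0,-0.005,-0.275,0.002,0.003,-0.004,-0.356],[0,-0.005,-0.275,0.002,0.003,-0.004,-0.356]]'; python3 - <<'E'
from h import *
print(sensors.sense()["qpos"])
a=go([.533,-.0375,.205],.16,0)
s=cam("scene"); crop(s,"pics/s12.png",180,100,150,130,5)
t=cam("top"); crop(t,"pics/t12.png",230,150,110,110,6)
E
```

```text
clock: 17.43
tool_pos: [0.5321, -0.0381, 0.2027]
ee_rot: [0.997, 0.08, -0.002, -0.001]
force: [-0.0, -0.6, -6.6]
gripper_width: 0.197
[ 0.68419137  0.42097339 -0.91456407  1.87522832  0.38365576  1.03698453
 -1.80086433]
shift [ 0.0009 -0.0004 -0.0023] rot [-0.0015  0.0035 -0.0006]
```

View pics/s12.png

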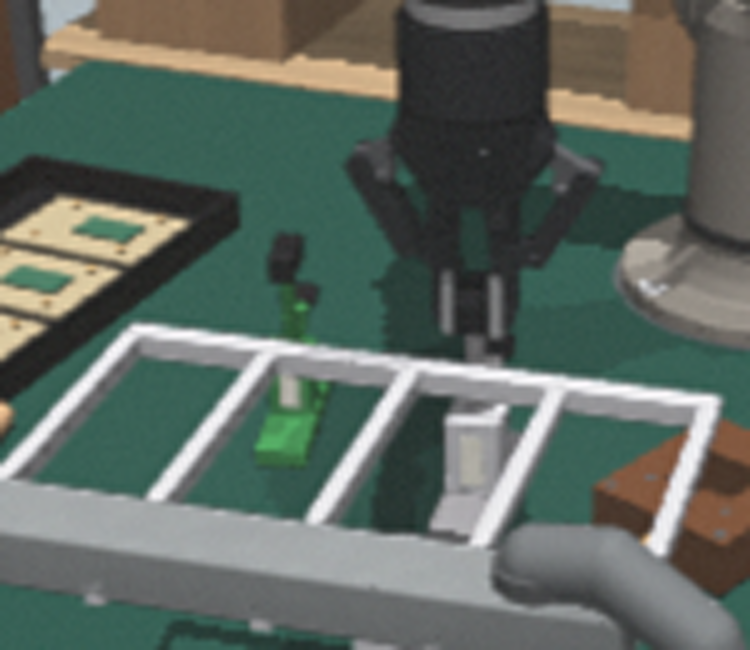

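View pics/t12.png

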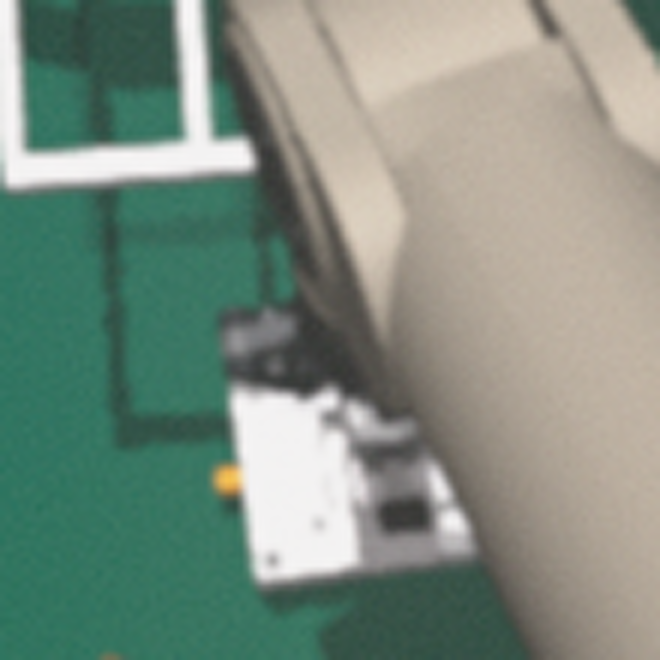

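```bash
python3 -m jog '[[0,0,0,0.006,0,0.0035,0],[0,0,0,0.018,0,0.0035,0],[0,0,0,0.03,0,0.0035,0],[0,0,0,0.042,0,0.0035,0],[0,0,0,0.049,0,0.0035,0],[0,0,0,0.0515,0,0.0035,0],[0,0,0,0.0515,0,0.0035,0]]';  python3 -m jog '[[0,0,0,0.001,0,0,0],[0,0,0,0.002,0,0,0],[0,0,0,0.0025,0,0,0]]'; python3 -m jog '[[0,0,0,0.001,0,0,0],[0,0,0,0.0015,0,0,0],[0,0,0,0.0015,0,0,0]]';python3 -m jog '[[0,0,0,0.001,0,0,0],[0,0,0,0.0015,0,0,0],[0,0,0,0.0015,0,0,0]]'
```

```text
clock: 18.12
tool_pos: [0.5317, -0.037, 0.1506]
ee_rot: [0.997, 0.08, -0.0, -0.001]
force: [0.2, 0.4, -5.6]
gripper_width: 0.2
clock: 18.37
tool_pos: [0.5328, -0.037, 0.1497]
ee_rot: [0.997, 0.08, 0.001, -0.001]
force: [-0.2, 0.1, -6.4]
gripper_width: 0.197
clock: 18.62
tool_pos: [0.5324, -0.0371, 0.1478]
ee_rot: [0.997, 0.08, 0.001, -0.001]
force: [-0.2, -1.1, -6.0]
gripper_width: 0.199
clock: 18.87
tool_pos: [0.5326, -0.0369, 0.1467]
ee_rot: [0.997, 0.08, 0.001, -0.001]
force: [-1.7, 0.4, -0.6]
gripper_width: 0.2
```

```bash
python3 -m jog '[[0,0,0,0.001,0,0,0],[0,0,0,0.002,0,0,0],[0,0,0,0.003,0,0,0],[0,0,0,0.004,0,0,0],[0,0,0,0.004,0,0,0]]'; python3 - <<'E'
from h import *
s=cam("scene"); crop(s,"pics/s13.png",180,120,150,120,5)
t=cam("top"); crop(t,"pics/t13.png",230,150,110,110,6)
E
```

```text
clock: 19.28
tool_pos: [0.5325, -0.037, 0.1422]
ee_rot: [0.997, 0.08, 0.001, -0.001]
force: [-1.6, 0.2, -0.4]
gripper_width: 0.198
```

View pics/s13.png

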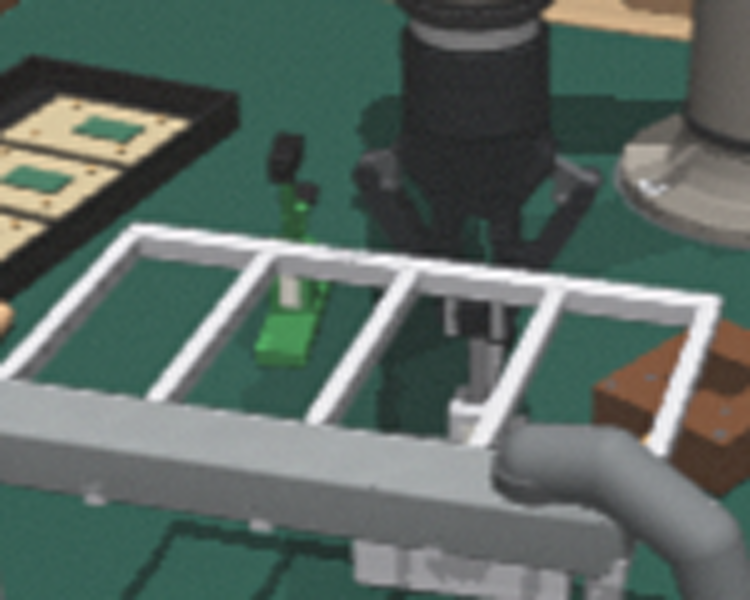

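View pics/t13.png

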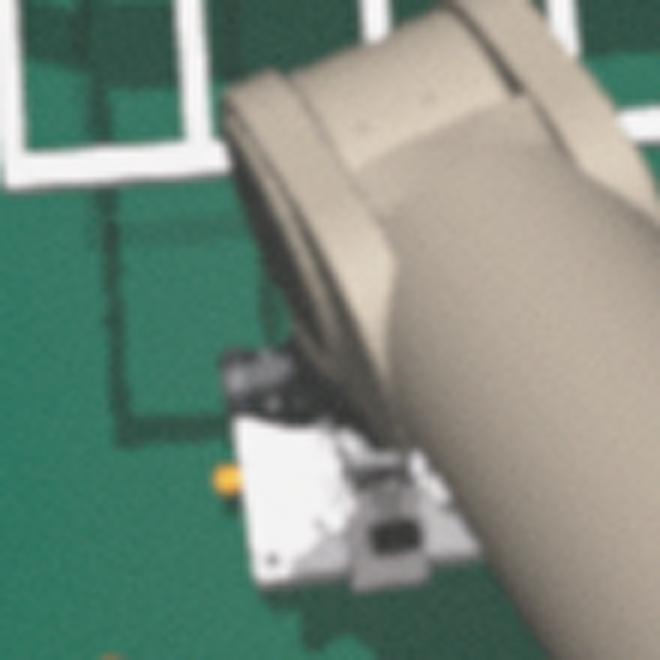

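```bash
python3 -m jog '[[0,0,0,0.001,0,0,0],[0,0,0,0.002,0,0,0],[0,0,0,0.003,0,0,0],[0,0,0,0.004,0,0,0],[0,0,0,0.005,0,0,0],[0,0,0,0.006,0,0,0],[0,0,0,0.007,0,0,0],[0,0,0,0.0077,0,0,0],[0,0,0,0.0077,0,0,0]]'; for k in 1; do python3 -m jog '[[0,0,0,0.0005,0,0,0],[0,0,0,0.001,0,0,0]]'; done;  python3 -m jog '[[0,0,0,0.0005,0,0,0],[0,0,0,0.001,0,0,0]]';  python3 -m jog '[[0,0,0,0.0005,0,0,0],[0,0,0,0.001,0,0,0]]'
```

```text
clock: 20.13
tool_pos: [0.5324, -0.037, 0.1344]
ee_rot: [0.997, 0.08, 0.001, -0.001]
force: [-1.3, 0.7, -0.8]
gripper_width: 0.198
clock: 20.3
tool_pos: [0.5325, -0.037, 0.1336]
ee_rot: [0.997, 0.08, 0.001, -0.001]
force: [-0.8, 0.5, 1.6]
gripper_width: 0.205
clock: 20.47
tool_pos: [0.5325, -0.0369, 0.1326]
ee_rot: [0.997, 0.08, 0.001, -0.001]
force: [-2.0, 0.9, 1.4]
gripper_width: 0.196
clock: 20.63
tool_pos: [0.5325, -0.0369, 0.1316]
ee_rot: [0.997, 0.08, 0.001, -0.001]
force: [-0.8, 1.1, 1.4]
gripper_width: 0.203
```

```bash
python3 -m jog '[[0,0,0,0.0005,0,0,0],[0,0,0,0.001,0,0,0]]'; python3 -m jog '[[0,0,0,0.0005,0,0,0],[0,0,0,0.001,0,0,0]]'
```

```text
clock: 20.8
tool_pos: [0.5325, -0.0369, 0.1306]
ee_rot: [0.997, 0.08, 0.001, -0.001]
force: [-0.7, 0.8, 0.6]
gripper_width: 0.2
clock: 20.97
tool_pos: [0.5325, -0.0369, 0.1295]
ee_rot: [0.997, 0.08, 0.001, -0.001]
force: [-1.2, 0.8, 1.5]
gripper_width: 0.199
```

```bash
python3 -m jog '[[0,0,0,0.0005,0,0,0],[0,0,0,0.001,0,0,0]]'; python3 -m jog '[[0,0,0,0.0005,0,0,0],[0,0,0,0.001,0,0,0]]'
```

```text
clock: 21.13
tool_pos: [0.5325, -0.0369, 0.1285]
ee_rot: [0.997, 0.08, 0.001, -0.001]
force: [-0.8, 1.1, 1.4]
gripper_width: 0.199
clock: 21.3
tool_pos: [0.5324, -0.0369, 0.1275]
ee_rot: [0.997, 0.08, 0.001, -0.001]
force: [-1.0, -0.2, 1.5]
gripper_width: 0.203
```

```bash
python3 -m jog '[[0,0,0,0.0005,0,0,0],[0,0,0,0.001,0,0,0]]'; python3 -m jog '[[0,0,0,0.0005,0,0,0],[0,0,0,0.001,0,0,0]]'
```

```text
clock: 21.47
tool_pos: [0.5324, -0.0369, 0.1265]
ee_rot: [0.997, 0.08, 0.001, -0.001]
force: [-1.1, 1.8, 0.5]
gripper_width: 0.203
clock: 21.63
tool_pos: [0.5325, -0.0369, 0.1255]
ee_rot: [0.997, 0.08, 0.001, -0.001]
force: [-0.7, 0.6, 1.1]
gripper_width: 0.201
```

```bash
python3 -m jog '[[0,0,0,0.0005,0,0,0],[0,0,0,0.001,0,0,0]]'; python3 -m jog '[[0,0,0,0.0005,0,0,0],[0,0,0,0.001,0,0,0]]'
```

```text
clock: 21.8
tool_pos: [0.5324, -0.0369, 0.1245]
ee_rot: [0.997, 0.08, 0.001, -0.001]
force: [-1.7, 0.2, 1.0]
gripper_width: 0.2
clock: 21.97
tool_pos: [0.5324, -0.037, 0.1235]
ee_rot: [0.997, 0.08, 0.001, -0.001]
force: [-0.7, 1.2, 2.3]
gripper_width: 0.2
```

```bash
python3 -m jog '[[0,0,0,0.0005,0,0,0],[0,0,0,0.001,0,0,0]]'; python3 -m jog '[[0,0,0,0.0005,0,0,0],[0,0,0,0.001,0,0,0]]'
```

```text
clock: 22.13
tool_pos: [0.5324, -0.037, 0.1225]
ee_rot: [0.997, 0.08, 0.001, -0.001]
force: [-1.2, 0.8, 0.5]
gripper_width: 0.2
clock: 22.3
tool_pos: [0.5324, -0.0369, 0.1215]
ee_rot: [0.997, 0.08, 0.001, -0.001]
force: [-1.4, 1.2, 1.8]
gripper_width: 0.201
```

```bash
python3 -m jog '[[0,0,0,0.0005,0,0,0],[0,0,0,0.001,0,0,0]]'; python3 -m jog '[[0,0,0,0.0005,0,0,0],[0,0,0,0.001,0,0,0]]'
```

```text
clock: 22.47
tool_pos: [0.5324, -0.0369, 0.1205]
ee_rot: [0.997, 0.08, 0.001, -0.001]
force: [-1.5, 1.3, 0.5]
gripper_width: 0.2
clock: 22.63
tool_pos: [0.5327, -0.0369, 0.1203]
ee_rot: [0.997, 0.08, 0.001, -0.001]
force: [-3.6, 0.6, 12.6]
gripper_width: 0.197
```

```bash
python3 -m jog '[[0,0,0,0,0,0,0],[0,0,0,0,0,0,0],[0,0,0,0,0,0,0]]'; python3 -m jog '[[0.6,0,0,0,0,0,0],[0.6,0,0,0,0,0,0],[0.6,0,0,0,0,0,0],[0.6,0,0,0,0,0,0],[0.6,0,0,0,0,0,0]]'; python3 - <<'E'
from h import *
s=cam("scene"); crop(s,"pics/s14.png",180,120,150,120,5)
print(sensors.sense()["force"])
E
```

```text
clock: 22.88
tool_pos: [0.5327, -0.0369, 0.1204]
ee_rot: [0.997, 0.08, 0.001, -0.001]
force: [-3.2, 1.0, 9.6]
gripper_width: 0.199
clock: 23.3
tool_pos: [0.5323, -0.0372, 0.1194]
ee_rot: [0.997, 0.08, 0.0, -0.001]
force: [-0.4, 0.9, -0.3]
gripper_width: 0.597
[ 0.82551355  0.04723337 -0.56863275]
```

View pics/s14.png

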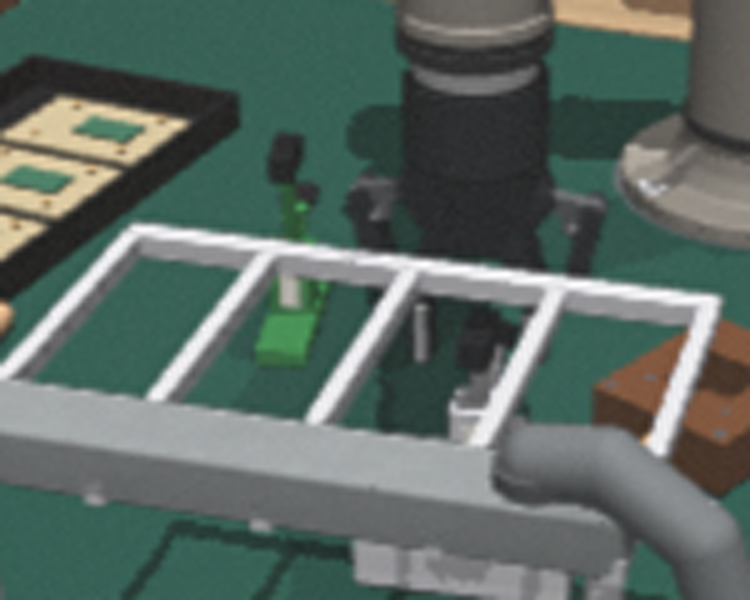

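```bash
python3 -m jog '[[0.6,0,0,-0.015,0,0,0],[0.6,0,0,-0.04,0,0,0],[0.6,0,0,-0.08,0,0,0],[0,0,0,-0.09,0,0,0],[0,0,0,-0.09,0,0,0]]'; python3 - <<'E'
from h import *
a=go([.4737,-.0466,.205],.16,0)
t=cam("top"); crop(t,"pics/t15.png",230,150,110,110,6)
E
```

```text
clock: 23.77
tool_pos: [0.5345, -0.0368, 0.2129]
ee_rot: [0.997, 0.08, 0.004, -0.0]
force: [-0.5, 0.3, -0.7]
gripper_width: 0.328
shift [-0.0617 -0.      0.0074] rot [-0.0003 -0.0073  0.0002]
```

View pics/t15.png

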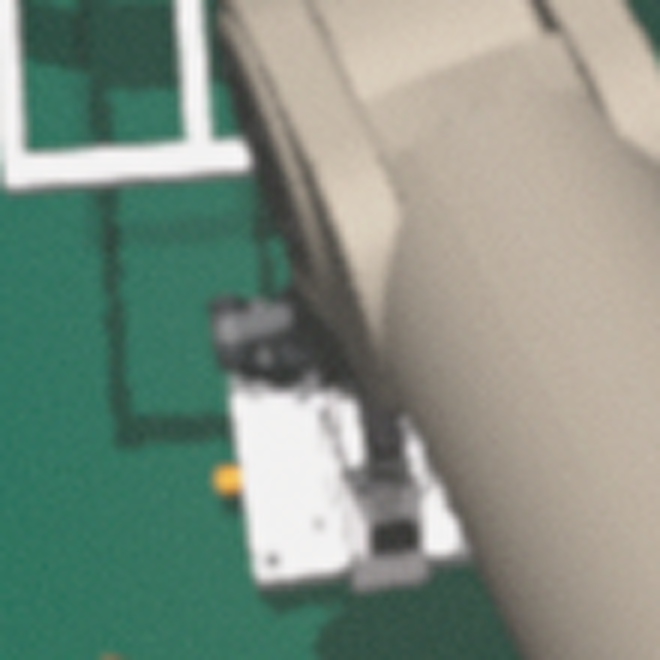

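```bash
python3 - <<'E'
from h import *
t=cam("top")
g=lambda x,y:(230+x/6,150+y/6)
print("pad",onz(t,g(395,530),.119),"foot end",onz(t,g(352,588),.054),onz(t,g(426,581),.054))
y=.16;o=np.array([.533,-.037]);X=np.array([np.cos(y),np.sin(y)])
print("expected pad",o-X*.046,"foot end",o-X*.06+.017*np.array([-X[1],X[0]]),o-X*.06-.017*np.array([-X[1],X[0]]))
E
```

```text
pad [ 0.48440799 -0.04469712  0.119     ] foot end [ 0.46893322 -0.02842529  0.054     ] [ 0.47276741 -0.06107014  0.054     ]
expected pad [ 0.48758754 -0.04432864] foot end [ 0.47105795 -0.02977623] [ 0.47647477 -0.06334196]
```

```bash
python3 -m jog '[[0,-0.03,0,0,0,-0.004,0],[0,-0.061,0,0.007,0,-0.007,0],[0,-0.061,0,0.007,0,-0.007,0],[0,-0.061,0,0.04,0,-0.007,0],[0,-0.061,0,0.076,0,-0.007,0],[0,-0.061,0,0.076,0,-0.007,0],[0,-0.061,0,0.076,0,-0.007,0]]'; python3 - <<'E'
from h import *
st=sensors.sense(); print(st["tool_pos"],st["force"],st["gripper_width"],st["qpos"])
a=go([.4737,-.0466,.1],.16,0)
t=cam("top"); crop(t,"pics/t16.png",230,150,110,110,6)
s=cam("scene"); crop(s,"pics/s16.png",180,120,150,120,5)
E
```

```text
clock: 24.45
tool_pos: [0.47, -0.0465, 0.1316]
ee_rot: [0.997, 0.081, -0.006, -0.002]
force: [-0.8, -0.5, 0.5]
gripper_width: -0.0
[ 0.4700085  -0.04646273  0.13164538] [-0.77577528 -0.46119679  0.46252366] -3.286302994016632e-06 [ 0.71183028  0.42393466 -0.89485058  2.06764872  0.43197265  0.85881875
 -1.84313503]
shift [0.004  0.0009 0.0316] rot [-0.0044  0.0114  0.0015]
```

View pics/t16.png

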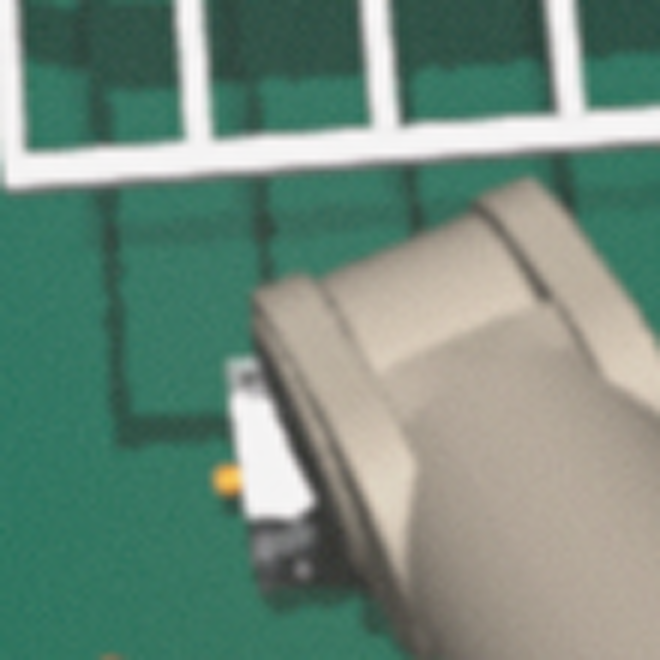

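View pics/s16.png

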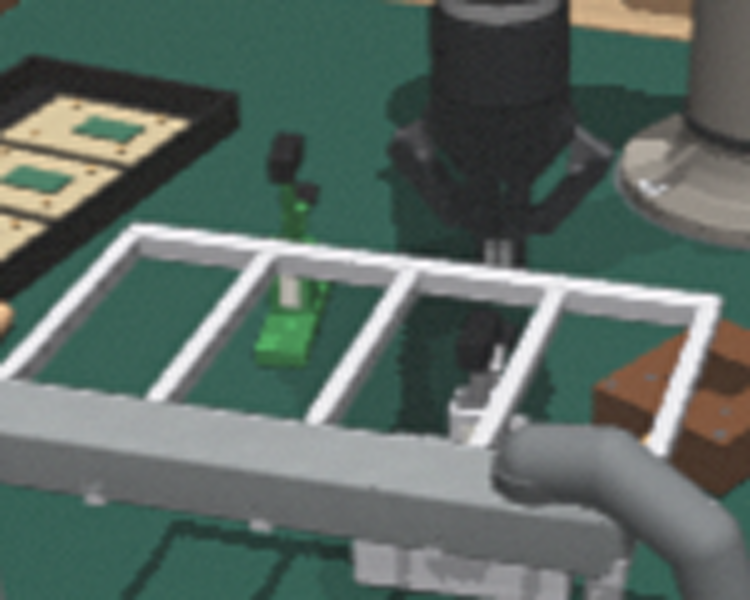

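```bash
python3 -m jog '[[0,0.004,0,0.002,0,0.011,0],[0,0.004,0,0.004,0,0.011,0],[0,0.004,0,0.006,0,0.011,0],[0,0.004,0,0.008,0,0.011,0],[0,0.004,0,0.01,0,0.011,0],[0,0.004,0,0.012,0,0.011,0],[0,0.004,0,0.014,0,0.011,0]]'; python3 -m jog '[[0,0,0,0.002,0,0,0],[0,0,0,0.004,0,0,0],[0,0,0,0.006,0,0,0],[0,0,0,0.008,0,0,0]]'
```

```text
clock: 25.13
tool_pos: [0.4752, -0.0464, 0.1195]
ee_rot: [0.997, 0.08, 0.002, -0.001]
force: [-4.2, -1.0, 7.4]
gripper_width: 0.001
clock: 25.47
tool_pos: [0.475, -0.0463, 0.1112]
ee_rot: [0.997, 0.08, 0.001, -0.001]
force: [-3.5, -0.7, 4.8]
gripper_width: -0.0
```

```bash
python3 -m jog '[[0,0,0,0.002,0,0,0],[0,0,0,0.004,0,0,0],[0,0,0,0.006,0,0,0],[0,0,0,0.008,0,0,0],[0,0,0,0.01,0,0,0],[0,0,0,0.012,0,0,0],[0,0,0,0.014,0,0,0]]'; python3 - <<'E'
from h import *
t=cam("top"); crop(t,"pics/t17.png",230,150,110,110,6)
s=cam("scene"); crop(s,"pics/s17.png",180,120,150,120,5)
E
```

```text
clock: 26.05
tool_pos: [0.4762, -0.046, 0.0973]
ee_rot: [0.997, 0.08, 0.003, -0.001]
force: [-1.3, -0.3, 2.6]
gripper_width: 0.001
```

View pics/t17.png

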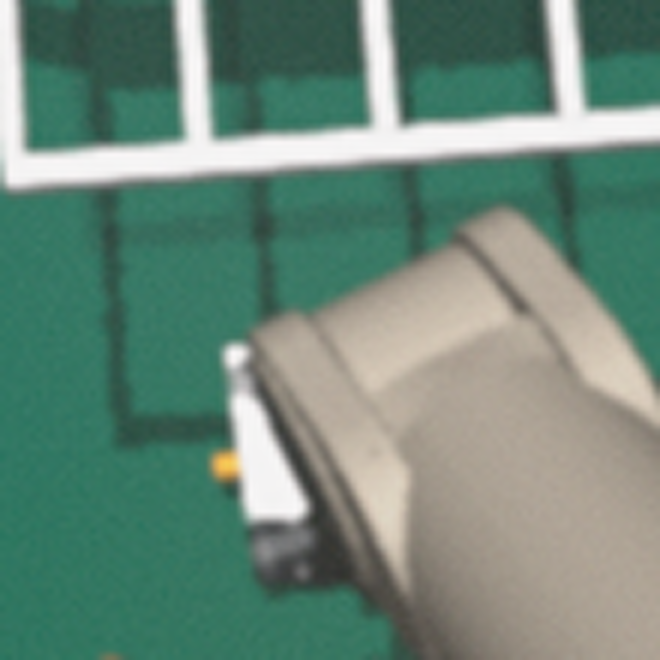

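View pics/s17.png

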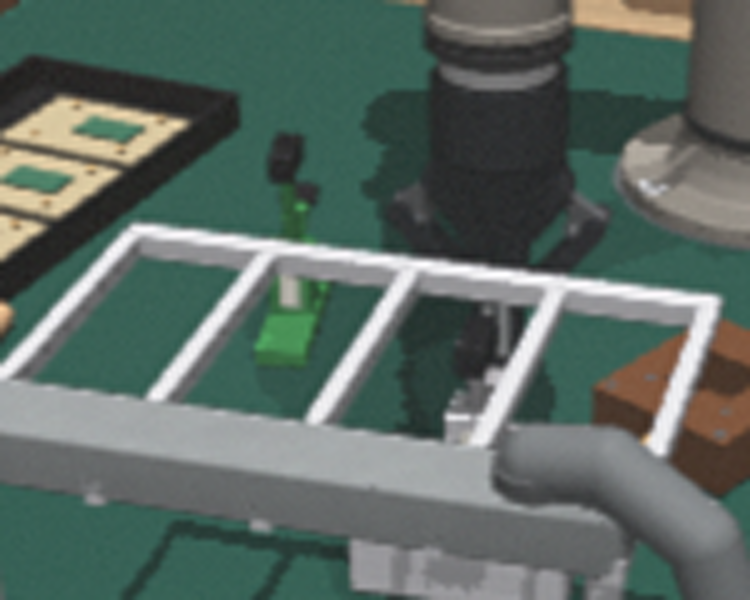

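```bash
python3 -m jog '[[0,0,0,0.0015,0,0,0],[0,0,0,0.003,0,0,0],[0,0,0,0.004,0,0,0]]'; python3 -m jog '[[0,0,0,0.001,0,0,0],[0,0,0,0.002,0,0,0]]'
```

```text
clock: 26.4
tool_pos: [0.476, -0.046, 0.0933]
ee_rot: [0.997, 0.08, 0.002, -0.001]
force: [-2.6, 0.7, 3.7]
gripper_width: 0.001
clock: 26.57
tool_pos: [0.476, -0.046, 0.0914]
ee_rot: [0.997, 0.08, 0.002, -0.001]
force: [-2.6, -0.1, 2.4]
gripper_width: -0.003
```

```bash
python3 -m jog '[[0,0,0,0.0005,0,0,0],[0,0,0,0.001,0,0,0]]'; python3 -m jog '[[0,0,0,0.0005,0,0,0],[0,0,0,0.001,0,0,0]]'
```

```text
clock: 26.73
tool_pos: [0.476, -0.046, 0.0904]
ee_rot: [0.997, 0.08, 0.002, -0.001]
force: [-4.0, -0.4, 6.3]
gripper_width: 0.001
clock: 26.9
tool_pos: [0.476, -0.046, 0.0899]
ee_rot: [0.997, 0.08, 0.002, -0.001]
force: [-7.5, -0.8, 15.2]
gripper_width: -0.001
```

```bash
python3 -m jog '[[0,0,0,0,0,0,0],[0,0,0,0,0,0,0],[0,0,0,0,0,0,0]]'; python3 -m jog '[[0,0,0,-0.002,0,0,0],[0,0,0,-0.006,0,0,0],[0,0,0,-0.015,0,0,0],[0,0,0,-0.04,0,0,0],[0,0,0,-0.08,0,0,0],[0,0,0,-0.12,0,0,0],[0,0,0,-0.12,0,0,0]]'; python3 - <<'E'
from h import *
a=go([.44,-.25,.28],.0,0)
E
```

```text
clock: 27.15
tool_pos: [0.4761, -0.046, 0.09]
ee_rot: [0.997, 0.08, 0.002, -0.001]
force: [-5.1, -0.6, 11.1]
gripper_width: 0.004
clock: 27.73
tool_pos: [0.4802, -0.0452, 0.2167]
ee_rot: [0.997, 0.08, 0.008, -0.0]
force: [1.8, 0.1, 1.0]
gripper_width: -0.002
shift [-0.0714  0.1957 -0.0643] rot [-0.0004 -0.0165  0.1611]
```

```bash
python3 -m jog '[[0,-0.01,0.03,-0.03,0,-0.016,0.16],[0,-0.071,0.196,-0.064,0,-0.016,0.161],[0,-0.071,0.196,-0.064,0,-0.016,0.161],[0,-0.071,0.196,-0.064,0,-0.016,0.161],[0,-0.071,0.196,-0.064,0,-0.016,0.161],[0,-0.071,0.196,-0.064,0,-0.016,0.161],[0,-0.071,0.196,-0.064,0,-0.016,0.161],[0,-0.071,0.196,-0.064,0,-0.016,0.161]]'; python3 - <<'E'
from h import *
t=cam("top"); crop(t,"pics/t18.png",230,150,110,110,6); cv2.imwrite("pics/t18f.png",t["img"][:,:,::-1])
s=cam("scene"); crop(s,"pics/s18.png",180,120,150,120,5)
E
```

```text
clock: 28.4
tool_pos: [0.4365, -0.2519, 0.2732]
ee_rot: [1.0, -0.001, -0.005, -0.001]
force: [-0.1, 1.4, 0.1]
gripper_width: 0.004
```

View pics/t18.png

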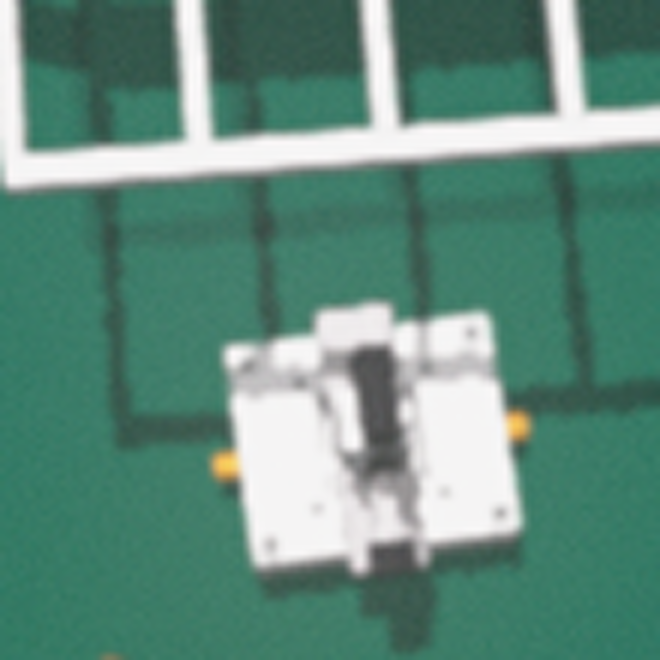

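View pics/t18f.png

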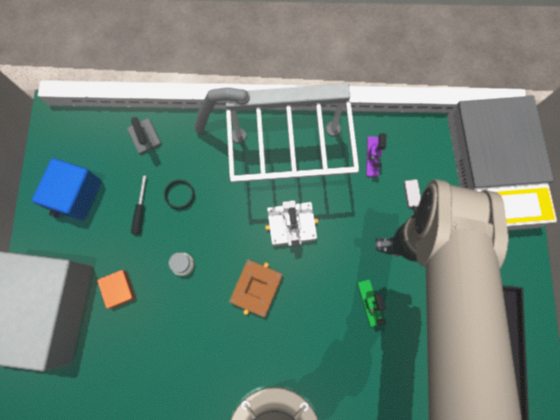

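View pics/s18.png

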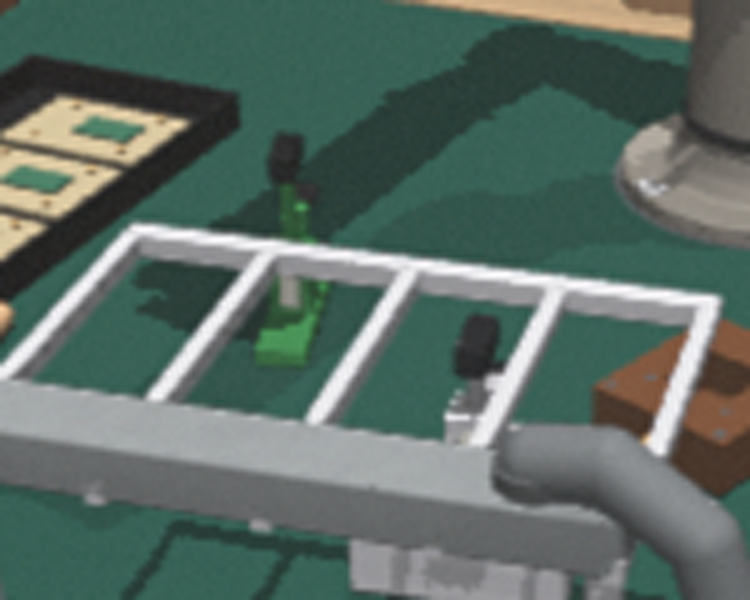

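```bash
python3 - <<'E'
from h import *
t=cam("top"); g=lambda x,y:(230+x/6,150+y/6)
c=np.mean([onz(t,g(*u),.04) for u in [(222,348),(490,313),(522,530),(257,572)]],0); print("housing",c,w2hood(c))
f=[onz(t,g(*u),.054) for u in [(316,312),(391,303),(427,566),(355,575)]]; fc=np.mean(f,0); print("foot c",fc)
hc=np.mean([onz(t,g(*u),.148) for u in [(352,348),(390,345),(400,445),(365,448)]],0); print("handle top c",hc)
print("pad",onz(t,g(390,558),.0905), "dist pad-foot",np.linalg.norm(onz(t,g(390,558),.0905)[:2]-fc[:2]))
st=sensors.sense(); print(st["joint_vel"].round(3))
E
```

```text
housing [ 0.53880491 -0.03700594  0.04      ] [-0.07699812  0.00586474]
foot c [ 0.53695059 -0.03627076  0.054     ]
handle top c [ 0.53515863 -0.03538807  0.148     ]
pad [ 0.47698012 -0.04375547  0.0905    ] dist pad-foot 0.06043573365481189
[-0.008  0.     0.002  0.003  0.004 -0.     0.001]
```

```bash
python3 -c "
from cell import robot
print(robot.sign_off())"
```

```text
the job is handed in; nothing more can be done
None
```

I drew the housing out from under the hood, stood the gauge across its pocket, lowered the probe to the floor and pressed the clamp lever down. The job was handed in at about 28.5 s.

**Housing:** I pressed an open finger on its top with roughly 7–13 N and dragged it clear. Pressing the lever later pushed it about 6–7 mm back toward the hood. It ended with its middle about 77 mm in front of the hood edge, where at least 50 mm is required.

**Probe:** I lowered it in 1 mm steps until the force jumped to about 13 N, which puts the pocket floor about 25 mm down. It was still pressing at about 10 N before I released the handle.

**Clamp:** I pressed the lever to its stop at about 15 N. In the last picture the thumb pad is 60 mm from the foot's centre, which is where it sits when closed.

**Last checks:**
- **Gauge:** it stands upright, with its foot and handle centres within about 2 mm of each other, and about 2 mm from the pocket centre.
- **Other objects:** the ones in view in the last top picture have not visibly moved. The arm hid the brush, so it was not checked.
- **Robot:** it touches nothing.

**Not confirmed:** the cameras cannot show whether the tip still presses on the floor after release and clamping. I am relying on the force readings for that. No check failed. My first approach, with the shut fingers tilted 50°, ran into joint limits before touching anything, so I switched to the open finger.

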